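# Pack away the watercolour table

### The arm

A 6-joint arm with a two-finger parallel gripper is mounted at the origin on the work surface. World frame = base frame: x ahead of the robot, y to its left, z up, the work surface at z = 0. Lengths are in m, angles in degrees, forces in N, time in s.
With the tool pointing down it reaches from about 0.425 to 0.925 m from the base axis. Payload 12.5 kg.
Tool frame: the origin (TCP) lies between the finger pads; the fingertips stand 22 mm ahead of it and the grasp point (between the pads) lies 3 mm ahead of it (tips_ahead is the distance from the TCP to the fingertips, in m); z points along the fingers, y is the direction in which the jaws open and shut (so a half turn about z gives the same grasp; the last joint's range is limited). The gripper opens to 85 mm and grips with 20 to 120 N. Pads are 22 mm wide; open, the fingers measure 114 mm over their backs; the gripper's body (76 mm by 85 mm) begins 54 mm behind the grasp point. The pads swing forward as they close: fully open they stand 13 mm farther back than shut.
Start: joints at [61.215, 28.126, 89.318, -0, 62.55, -6.05], TCP at [0.242, 0.576, 0.253] pointing down, gripper open.
Joint ranges: [-177.58, 177.58], [-47.91, 125.51], [2.72, 160], [-65.01, 245.01], [3.68, 167.84], [-153.87, 153.87]. Speed limits (degrees/s): [127.2, 127.2, 159.86, 180, 180, 180].

### API

Orientations are given as [roll, pitch, yaw] about the fixed x, y, z axes, in that order (R = Rz(yaw) Ry(pitch) Rx(roll)).
In Python, from station import get_state, camera, job_done, tips_ahead gives the robot as it stands. The module is installed in compiled form; this text tells all that it offers.
- The arm moves only by the shell command python3 -m crank 'ROWS' [FORCE]. ROWS is text: rows parted by semicolons, each of 5 numbers parted by spaces: the shift along the tool's x, y, z each as a share of 200 mm, from -1 to 1, then the turn about the tool's z as a share of 360 degrees, from -1 to 1, then the closure, from 0 (fully open) to 1 (shut). In form: tx ty tz twist gripper; .... A call has 1 to 10 rows; each row shifts and turns the commanded pose from where the row before left it, along the tool's axes as they then stand; what a row does not reach is not made up. A row lasts 1/10 s, in which the tool goes at most 50 mm and 8.59 degrees, less where a joint would pass 70% of its speed; a pose out of reach is approached as far as the arm can. A call with a number of a shift or a turn outside -1 to 1 is refused whole. A call with a gripper value outside its range is refused whole. The fingers move at their own pace and stop on an object; FORCE is the grip in N (left out, the last holds). Time passes only in rows, so rows that do not move let the fingers close. It gives the time, the measured TCP pose, the force and the opening at its end, in the units of the state.
- get_state(): the state, without advancing time (a new reading comes with each control period).
- camera(name): name is "scene" or "top"; returns a dict with "frame" (480x640x3 uint8, red, green, blue), "camera_matrix" (3x3 intrinsics, pixels), "origin" and "attitude" of the camera in the world. Camera axes: x right, y down, z forward; pixel columns grow to the right and rows downward; lengths in m; the calibration is good to about 2 mm. A picture is of the moment at which its call begins. There is no depth.
- job_done(): hands the job in, once; it reports no verdict.
The state is a dict: "t": time; "q": joint angles; "dq": joint speeds; "joint_efforts": joint torques, N m; "eef_pos": TCP position; "tool_rot": TCP orientation; "contact_force": force on the tool from outside, world axes, zero at the start; "moment": the same for the moment, N m; "finger_gap": finger opening in m.
Only numpy, scipy, OpenCV 4.12 (cv2) and the standard library are available. Lean on these libraries where they do the work, as an engineer would, in place of code of your own. Each camera call takes 0.05 s, during which the arm holds its last target.

### The job

Painting is over: lay every closed paint tin flat and face up on the floor of the wooden paint box, side by side and not stacked, then shut the box's lid fully. Hang every enamel mug by its handle on the rack, one mug to a hook, and leave the other things on the table where they are; there may be three or four tins and two or three mugs.

Things in the scene. Friction and masses are not known exactly. Their poses are not given: they have to be found in the camera images.
- artbox: open wooden paint box, fixed to the table: 160 (its x) x 280 (its y) x 50 mm tall, walls and floor 5 mm thick, so 150 x 270 mm inside; origin under the centre of its floor at table height, x points away from the robot towards the hinge, z up. Four tins fit abreast, long side along the box's x, 26 mm apart.
- artbox_lid (a joint): the box's wooden lid, a flat board 160 x 280 x 8 mm hinged along the far (+x) rim; rad: 0 = shut flat on the rim, 1.57 = upright, 1.9 = stop; starts at 1.6 to 1.8. The hinge is stiff: the lid stays at any angle and swings with 1 to 2 N at its free edge; it can be pushed shut from behind and pressed down. No spring or latch.
- artbox_lid_hinge (a point): middle of the lid's hinge line, at the far rim of the box (80 mm in +x from the box's centre, 50.5 mm high); moves with the lid, the board's inner face runs 160 mm from here along the lid's own -x and the board is 8 mm thick towards its own +z
- artbox_lid_handle (a point): outer end of the lid's small brass knob, midway along the lid, 130 mm from the hinge line and 35 mm off the lid's outer face
- tin0: blue painted tin of watercolours, closed, a flat block 96 (its x) x 34 (its y) x 24 mm tall with colour patches on its upper face, 120 g; origin at the centre of its underside, z up. May be absent.
- tin1: red painted tin of watercolours, closed, a flat block 96 (its x) x 34 (its y) x 24 mm tall with colour patches on its upper face, 120 g; origin at the centre of its underside, z up. May be absent.
- tin2: green painted tin of watercolours, closed, a flat block 96 (its x) x 34 (its y) x 24 mm tall with colour patches on its upper face, 120 g; origin at the centre of its underside, z up. May be absent.
- tin3: yellow painted tin of watercolours, closed, a flat block 96 (its x) x 34 (its y) x 24 mm tall with colour patches on its upper face, 120 g; origin at the centre of its underside, z up. May be absent.
- mug0: white enamel mug, dark rim, mouth up, 64 mm across, 90 mm tall, 150 g; origin at the centre of its underside, z up, handle towards its -y: a loop of 9 mm round bar in its y-z plane, reaching 66 mm from the mug's axis, its opening 32 to 57 mm from the axis and 23 to 65 mm above the underside. Hung up, it tips until the loop's outer upper corner is on the hook. May be absent.
- mug0_loop (a point): middle of the opening of the white mug's handle, 45 mm from the mug's axis, 46 mm above its underside. A mug let go on a hook swings for a few seconds.
- mug1: blue enamel mug, dark rim, mouth up, 64 mm across, 90 mm tall, 150 g; origin at the centre of its underside, z up, handle towards its -y: a loop of 9 mm round bar in its y-z plane, reaching 66 mm from the mug's axis, its opening 32 to 57 mm from the axis and 23 to 65 mm above the underside. Hung up, it tips until the loop's outer upper corner is on the hook. May be absent.
- mug1_loop (a point): middle of the opening of the blue mug's handle, 45 mm from the mug's axis, 46 mm above its underside. A mug let go on a hook swings for a few seconds.
- mug2: green enamel mug, dark rim, mouth up, 64 mm across, 90 mm tall, 150 g; origin at the centre of its underside, z up, handle towards its -y: a loop of 9 mm round bar in its y-z plane, reaching 66 mm from the mug's axis, its opening 32 to 57 mm from the axis and 23 to 65 mm above the underside. Hung up, it tips until the loop's outer upper corner is on the hook. May be absent.
- mug2_loop (a point): middle of the opening of the green mug's handle, 45 mm from the mug's axis, 46 mm above its underside. A mug let go on a hook swings for a few seconds.
- rack: mug rack, fixed to the table: dark board 100 (its x) x 360 (its y) x 20 mm with three upright posts 18 mm thick and 228 mm tall, 140 mm apart, each 30 mm in +x of the board's centre line; from each a red-sleeved steel hook runs to the rack's -x (towards the robot). Origin under the centre of the board, z up.
- hook0 (a point): point on the right-hand (-y) hook where a mug hangs: on the centre line of its level 8 mm red-sleeved rod, 220 mm above the table, 55 mm in front of the post's axis. The rod runs along the rack's x from the post to 45 mm nearer the robot than this point; there the tip turns up, ending 53 mm nearer the robot and 20 mm above the rod's centre line.
- hook1 (a point): point on the middle hook where a mug hangs: on the centre line of its level 8 mm red-sleeved rod, 220 mm above the table, 55 mm in front of the post's axis. The rod runs along the rack's x from the post to 45 mm nearer the robot than this point; there the tip turns up, ending 53 mm nearer the robot and 20 mm above the rod's centre line.
- hook2 (a point): point on the left-hand (+y) hook where a mug hangs: on the centre line of its level 8 mm red-sleeved rod, 220 mm above the table, 55 mm in front of the post's axis. The rod runs along the rack's x from the post to 45 mm nearer the robot than this point; there the tip turns up, ending 53 mm nearer the robot and 20 mm above the rod's centre line.
- palette: bystander: an open white paint palette with many coloured pans, 130 x 200 x 14 mm; origin under its centre. Leave it where it is.
- brush_jar: bystander: a blue ceramic jar of brushes, 72 mm across, 215 mm tall with the brushes; origin under its centre. Leave it where it is.
- ink_bottle: bystander: an amber bottle with a black cap, 60 mm across, 110 mm tall; origin under its centre. Leave it where it is.
- cup: bystander: a white cup with no handle, 64 mm across, 70 mm tall; origin under its centre. Leave it where it is.
- plate: bystander: a white mixing plate, 170 mm across; origin under its centre. Leave it where it is.
- eraser: bystander: a white eraser block, 30 x 60 x 18 mm; origin under its centre. Leave it where it is.
Not all that is in view belongs to the job. What is shaped like the mug2 but purple is not meant. Leave any yellow look-alike of the mug0 alone.

How it is judged:
By the outcome, as a careful person would: the job done as asked, in the order asked, and still so for the second after the job is handed in, with the robot touching nothing.
Of tin0, tin1, tin2, tin3 only 3 to 4 are there at a start; the rules pass over those that are not, and their reading is None.
Of mug0, mug1, mug2 only 2 to 3 are there at a start; the rules pass over those that are not, and their reading is None.
At some moment in a run one of tin0, tin1, tin2, tin3 may be knocked a few centimetres aside while the robot is not near it.
It also fails if it takes over 210 s, if anything falls off the work surface, if the arm or the gripper's body presses on something with over 40 N, if the wrist force passes 120 N, or if a joint passes its speed limit or range.

## Working session

There is one attempt and no reset: what is moved stays moved. The work goes in short steps, Python scripts to look and compute and a shell command to move; the robot and the scene stay as the last step left them, time stands still between calls to the robot, and variables do not carry over. Pictures are saved under pics/ and viewed, and the job is handed in when it is done.

```bash
mkdir -p pics; ls
python3 - <<'E'
from station import *
import cv2
print(get_state(), tips_ahead)
for n in ("scene","top"):
    c=camera(n); cv2.imwrite(f"pics/{n}0.png",c["frame"][:,:,::-1])
    print(n,c["camera_matrix"],c["origin"],c["attitude"])
E
```

```text
pics
{'t': 0.0, 'q': array([ 6.12138106e+01,  2.81634756e+01,  8.93502558e+01, -7.43652958e-04,
        6.25493787e+01, -6.04908828e+00]), 'dq': array([-0.01942819,  0.03194521, -0.05750944, -0.0571652 ,  0.03270583,
        0.04158293]), 'joint_efforts': array([-1.87117716e-03, -6.18451738e+01, -2.61581057e+01, -1.32618788e-04,
        4.08984488e-03, -7.94420913e-06]), 'eef_pos': array([0.24143401, 0.57626402, 0.25273423]), 'tool_rot': array([-1.79937172e+02, -5.99469356e-03,  1.57263239e+02]), 'contact_force': array([ 0.25020427,  0.40898443, -0.06427275]), 'moment': array([-0.01172106, -0.01121195, -0.06017177]), 'finger_gap': 0.08544268636430855} 0.022
scene [[565.85244445   0.         329.56785079]
 [  0.         565.85244445 243.66580825]
 [  0.           0.           1.        ]] [ 0.91681658 -0.78622196  1.33532625] [-1.47601441e+02 -6.46637382e-02  2.97930655e+01]
top [[446.72531056   0.         317.97889645]
 [  0.         446.72531056 233.01271329]
 [  0.           0.           1.        ]] [ 0.42243418 -0.1671496   1.2387242 ] [-172.65262149    0.43018351  -88.95631366]
```

View pics/scene0.png

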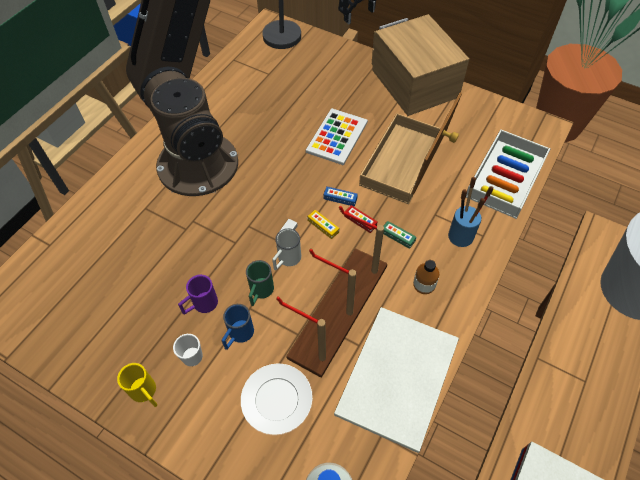

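View pics/top0.png

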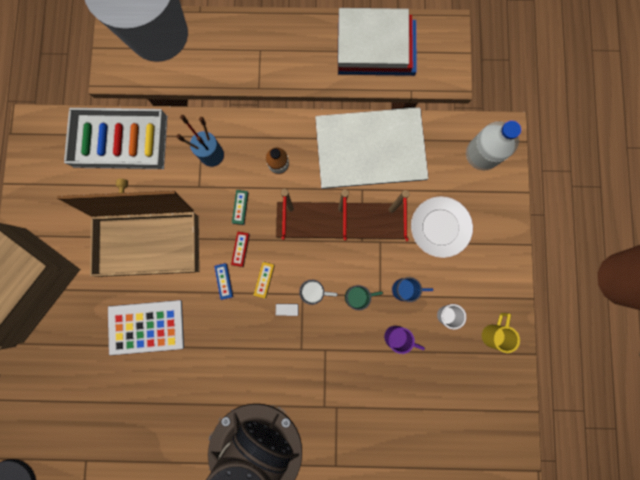

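The top view (image up = +x, left = +y) shows:
- **Tins:** blue (223,281), red (240,249), green (240,207), yellow (263,280).
- **Mugs to hang:** white (312,292), green (357,297), blue (407,290).
- **Look-alikes to leave:** purple (400,339), yellow (503,337). The cup is at (453,317).
- **Box and rack:** box near (146,244), rack hooks near columns 284, 345 and 405.

Next I'll measure them.

```bash
cat > h.py <<'E'
import numpy as np,cv2
from station import *
from scipy.spatial.transform import Rotation as R
C={}
def look(n,save=None):
    c=camera(n); C[n]=c
    if save: cv2.imwrite("pics/"+save,c["frame"][:,:,::-1])
    return c["frame"]
def ray(n,px):
    c=C[n]; M=R.from_euler('xyz',c["attitude"],degrees=True).as_matrix()
    d=M@np.linalg.solve(np.array(c["camera_matrix"]),np.array([px[0],px[1],1.0]))
    return np.array(c["origin"]),d
def toz(n,px,z):
    o,d=ray(n,px); return o+d*(z-o[2])/d[2]
def proj(n,P):
    c=C[n]; M=R.from_euler('xyz',c["attitude"],degrees=True).as_matrix()
    p=np.array(c["camera_matrix"])@(M.T@(np.array(P,float)-c["origin"])); return p[:2]/p[2]
def tri(p,q,a="top",b="scene"):
    o1,d1=ray(a,p);o2,d2=ray(b,q)
    A=np.stack([d1,-d2],1); s=np.linalg.lstsq(A,o2-o1,rcond=None)[0]
    x,y=o1+s[0]*d1,o2+s[1]*d2; return (x+y)/2,np.linalg.norm(x-y)
COL={"blue":((100,120,60),(125,255,255)),"green":((65,70,30),(95,255,255)),"yellow":((18,150,120),(32,255,255)),"red":((172,150,60),(180,255,255))}
def mask(img,lo,hi):
    m=cv2.inRange(cv2.cvtColor(img,cv2.COLOR_RGB2HSV),lo,hi); return m
def blobs(m,amin=30):
    cs,_=cv2.findContours(m,cv2.RETR_EXTERNAL,cv2.CHAIN_APPROX_NONE)
    return [c for c in cs if cv2.contourArea(c)>=amin]
def tins(n="top",z=0.024,box=None):
    img=C[n]["frame"]
    for k,(lo,hi) in COL.items():
        m=mask(img,lo,hi); m=cv2.morphologyEx(m,cv2.MORPH_CLOSE,np.ones((7,7)))
        if k=="red": m|=mask(img,(0,150,60),(5,255,255)); m=cv2.morphologyEx(m,cv2.MORPH_CLOSE,np.ones((7,7)))
        for c in blobs(m,60):
            p=np.array([toz(n,q,z)[:2] for q in c[:,0,:].astype(float)],np.float32)*1000
            (cx,cy),(w,h),a=cv2.minAreaRect(p)
            b=cv2.boxPoints(((cx,cy),(w,h),a)); e=b[1]-b[0]; f=b[2]-b[1]
            l=e if np.hypot(*e)>np.hypot(*f) else f
            ang=np.degrees(np.arctan2(l[1],l[0]))%180
            L,S=max(w,h),min(w,h)
            if 70<L<125 and 22<S<60: print(k,"px",c[:,0].mean(0).round(),"xy %.0f %.0f"%(cx,cy),"LxS %.0f %.0f"%(L,S),"longdir %.0f"%ang)
E
python3 - <<'E'
from h import *
t=look("top");s=look("scene")
tins("top"); print(); tins("scene")
cv2.imwrite("pics/c1.png",cv2.resize(t[190:320,50:250],None,fx=4,fy=4,interpolation=cv2.INTER_CUBIC)[:,:,::-1])
cv2.imwrite("pics/c2.png",cv2.resize(t[180:360,265:465],None,fx=4,fy=4,interpolation=cv2.INTER_CUBIC)[:600,:,::-1])
for n,p in dict(white=(312,292),green=(357,297),blue=(407,290)).items(): print(n,toz("top",p,.09))
E
```

```text
blue px [411. 289.] xy 431 -411 LxS 102 53 longdir 91
blue px [224. 282.] xy 443 99 LxS 91 32 longdir 12
green px [363. 296.] xy 408 -284 LxS 89 53 longdir 91
green px [240. 209.] xy 648 63 LxS 91 30 longdir 175
yellow px [263. 280.] xy 449 -10 LxS 97 36 longdir 166
red px [240. 249.] xy 532 58 LxS 93 34 longdir 170

blue px [340. 196.] xy 449 94 LxS 96 45 longdir 13
blue px [513. 163.] xy 841 461 LxS 95 29 longdir 0
green px [399. 234.] xy 653 58 LxS 95 42 longdir 174
green px [518. 153.] xy 841 506 LxS 96 31 longdir 180
yellow px [323. 224.] xy 455 -15 LxS 105 44 longdir 167
red px [508. 174.] xy 842 415 LxS 94 29 longdir 180
white [ 0.41849785 -0.14334795  0.09      ]
green [ 0.40797734 -0.25808042  0.09      ]
blue [ 0.42796069 -0.38520832  0.09      ]
```

Run:
```python
from h import *
s=look("scene")
cv2.imwrite("pics/s1.png",cv2.resize(s[90:290,290:490],None,fx=3,fy=3,interpolation=cv2.INTER_CUBIC)[:,:,::-1])
cv2.imwrite("pics/s2.png",cv2.resize(s[200:390,200:400],None,fx=3,fy=3,interpolation=cv2.INTER_CUBIC)[:,:,::-1])
```

```text
(no output)
```

View pics/c1.png

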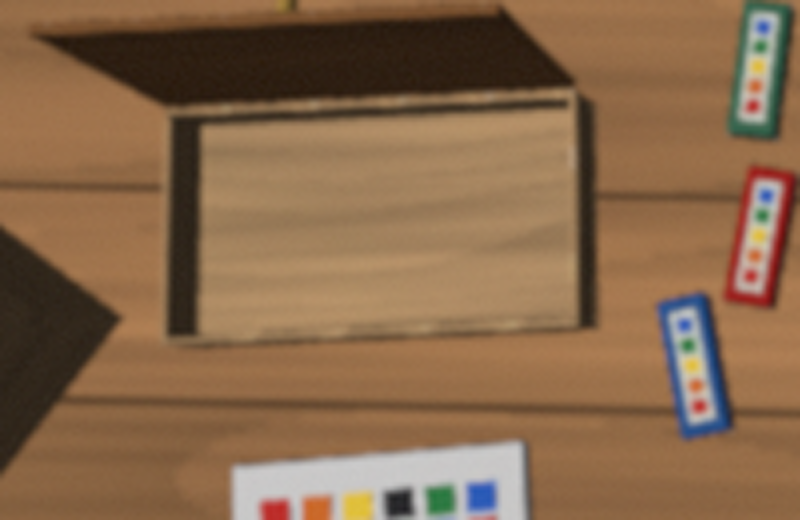

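View pics/c2.png

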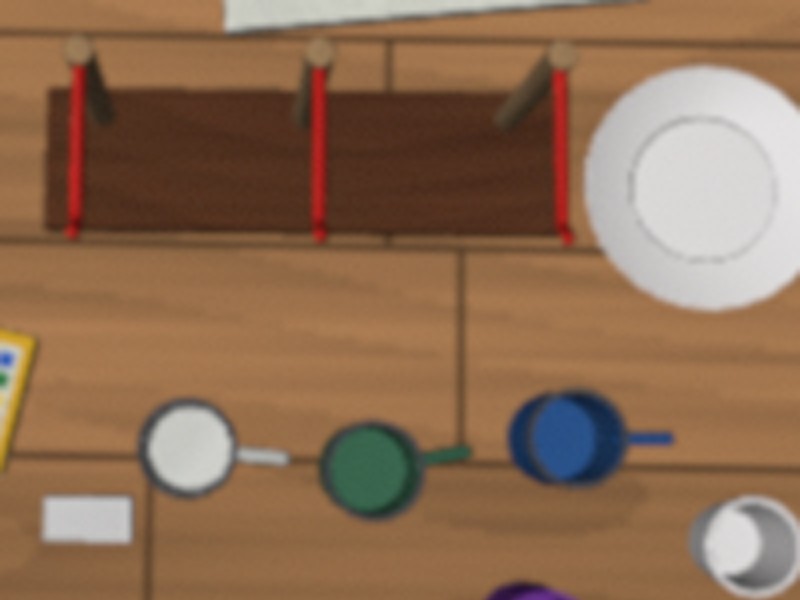

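View pics/s2.png

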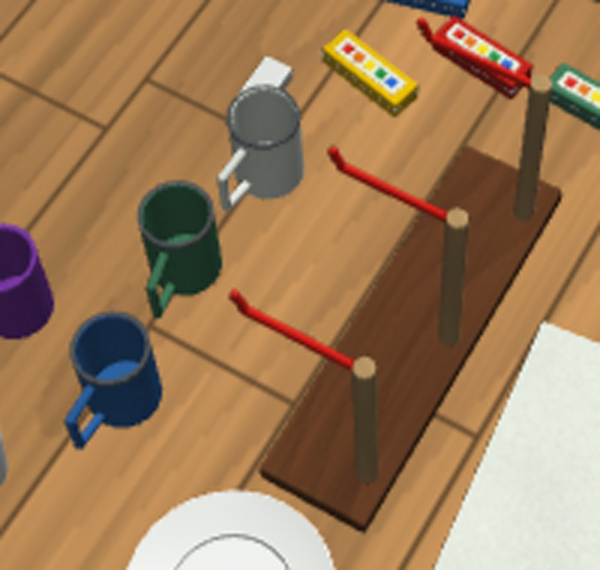

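View pics/s1.png

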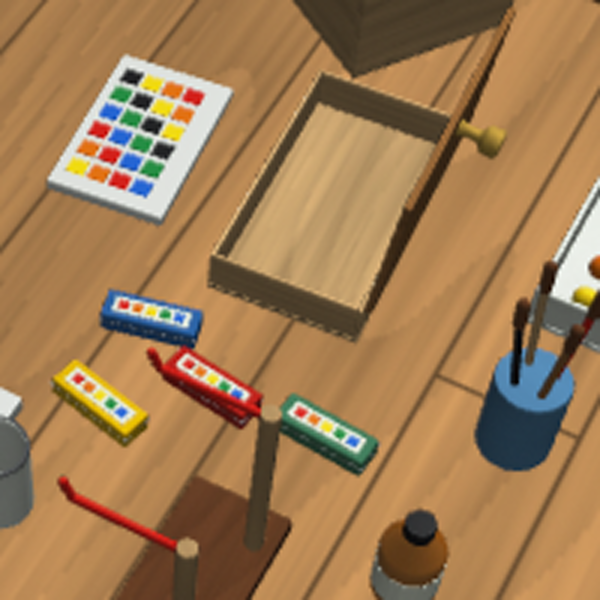

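```bash
cat >> h.py <<'E'
def cen(m,amin=30):
    return [(c[:,0].mean(0),cv2.contourArea(c)) for c in blobs(m,amin)]
E
python3 - <<'E'
from h import *
t=look("top");s=look("scene")
P={}
for k,(u,v) in dict(nl=(168,341),nr=(580,327),fr=(577,90),fl=(167,107)).items():
    P[k]=toz("top",(50+u/4,190+v/4),.05); print(k,P[k].round(4))
c=(P['nl']+P['nr']+P['fr']+P['fl'])/4; print("c",c)
print(np.hypot(*(P['nl']-P['nr'])[:2]),np.hypot(*(P['fl']-P['fr'])[:2]),np.hypot(*(P['nl']-P['fl'])[:2]))
# scene cross-check: rim corners; crop 3x off (290,90)
for k,(u,v) in dict(nl=(322,74),nr=(210,258),fr=(362,312)).items():
    print(k,toz("scene",(290+u/3,90+v/3),.05).round(4))
# rack posts tops z=.228 and hook tips z=.242 (crop 4x off 265,180)
for k,(u,v) in dict(p2=(79,50),p1=(320,52),p0=(561,54)).items(): print(k,toz("top",(265+u/4,180+v/4),.228).round(4))
for k,(u,v) in dict(t2=(72,232),t1=(320,236),t0=(568,238)).items(): print(k,toz("top",(265+u/4,180+v/4),.238).round(4))
# scene: crop 3x off (200,200)
for k,(u,v) in dict(p2=(541,84),p1=(457,217),p0=(364,368)).items(): print(k,toz("scene",(200+u/3,200+v/3),.228).round(4))
for k,(u,v) in dict(t2=(424,23),t1=(333,152),t0=(235,294)).items(): print(k,toz("scene",(200+u/3,200+v/3),.238).round(4))
# lid top outer edge in scene/top
print(tri((50+500/4,190+8/4),(290+408/3,90+206/3)), tri((50+32/4,190+35/4),(290+514/3,90+12/3)))
print("knob",tri((122.5,185),(290+490/3,90+138/3)))
E
```

```text
nl [0.4519 0.4437 0.05  ]
nr [0.4661 0.1696 0.05  ]
fr [0.6257 0.1802 0.05  ]
fl [0.6093 0.4575 0.05  ]
c [0.53823524 0.31276459 0.05      ]
0.27446583892307647 0.2777910299695184 0.1580786557534404
nl [0.4589 0.4455 0.05  ]
nr [0.4737 0.1689 0.05  ]
fr [0.63   0.1828 0.05  ]
p2 [ 0.6456 -0.0787  0.228 ]
p1 [ 0.6467 -0.2178  0.228 ]
p0 [ 0.6479 -0.3566  0.228 ]
t2 [ 0.5386 -0.0786  0.238 ]
t1 [ 0.5388 -0.2184  0.238 ]
t0 [ 0.5401 -0.3579  0.238 ]
p2 [ 0.6509 -0.0782  0.228 ]
p1 [ 0.651  -0.2165  0.228 ]
p0 [ 0.6525 -0.3574  0.228 ]
t2 [ 0.5456 -0.0787  0.238 ]
t1 [ 0.5446 -0.2187  0.238 ]
t0 [ 0.5449 -0.3574  0.238 ]
(array([0.64884239, 0.18367921, 0.21013725]), np.float64(0.0060395052999581466)) (array([0.63148785, 0.46975433, 0.1935102 ]), np.float64(0.006706448610566901))
knob (array([0.67186971, 0.32531194, 0.17565831]), np.float64(0.006663765329260702))
```

```bash
cat >> h.py <<'E'
def plan(x,y,z,yaw):
    s=get_state(); p=s["eef_pos"]; ps=s["tool_rot"][2]
    dy=(yaw-ps+180)%360-180
    d=R.from_euler('xyz',[180,0,ps],degrees=True).inv().apply(np.array([x,y,z])-p)/.2
    d2=R.from_euler('xyz',[180,0,yaw],degrees=True).inv().apply(np.array([x,y,z])-p)/.2
    print("t %.1f tcp"%s["t"],p.round(4),"rot",s["tool_rot"].round(1),"gap %.4f"%s["finger_gap"],"F",s["contact_force"].round(1))
    print("twist %.4f (%.1f deg) | shift before twist"%(-dy/360,dy),d.round(4),"| after twist",d2.round(4),"rows>=%.1f"%(np.linalg.norm(d)/.25))
E
python3 - <<'E'
from h import *
t=look("top");s=look("scene")
for v in [(410,112),(467,83)]: print("crate base",toz("scene",v,0).round(3))
print(tri((80,268),(405,68)))
plan(.446,.097,.25,192)
E
```

```text
crate base [0.472 0.525 0.   ]
crate base [0.581 0.746 0.   ]
(array([0.47535414, 0.35945823, 0.29532175]), np.float64(0.03924161202503963))
t 0.5 tcp [0.2415 0.5765 0.2533] rot [180.   -0.  157.3] gap 0.0854 F [-0.  -0.4 -0.4]
twist -0.0965 (34.7 deg) | shift before twist [-1.8695 -1.8159  0.0164] | after twist [-0.5017 -2.5575  0.0164] rows>=10.4
```

```bash
python3 -m crank '0 0 0 -0.0193 0; 0 0 0 -0.0193 0; 0 0 0 -0.0193 0; 0 0 0 -0.0193 0; 0 0 0 -0.0193 0; -0.0456 -0.2325 0 0 0; -0.0456 -0.2325 0 0 0; -0.0456 -0.2325 0 0 0; -0.0456 -0.2325 0 0 0; -0.0456 -0.2325 0 0 0' 40
python3 -m crank '-0.0456 -0.2325 0 0 0; -0.0456 -0.2325 0 0 0; -0.0456 -0.2325 0 0 0; -0.0456 -0.2325 0 0 0; -0.0456 -0.2325 0 0 0; -0.0456 -0.2325 0 0 0; 0 0 0 0 0; 0 0 0 0 0'
python3 - <<'E'
from h import *
look("top","t1.png");look("scene","s1b.png"); tins("top");tins("scene")
plan(.446,.097,.10,192)
E
```

```text
t: 1.45
eef_pos: [0.3348, 0.3568, 0.2535]
tool_rot: [180.0, 0.0, -168.0]
contact_force: [0.5, -0.4, 0.2]
finger_gap: 0.0854
t: 2.25
eef_pos: [0.4462, 0.0962, 0.2533]
tool_rot: [180.0, -0.0, -168.2]
contact_force: [-0.8, 0.3, 0.7]
finger_gap: 0.0854
blue px [411. 289.] xy 431 -411 LxS 102 53 longdir 91
green px [363. 296.] xy 408 -284 LxS 89 53 longdir 91
green px [241. 207.] xy 648 63 LxS 91 30 longdir 175
yellow px [263. 280.] xy 449 -10 LxS 97 36 longdir 167
red px [240. 249.] xy 532 57 LxS 93 34 longdir 172
blue px [340. 196.] xy 449 94 LxS 96 45 longdir 13
blue px [513. 163.] xy 841 461 LxS 95 29 longdir 0
green px [399. 234.] xy 653 58 LxS 95 42 longdir 174
green px [518. 153.] xy 841 506 LxS 96 31 longdir 180
yellow px [323. 224.] xy 455 -15 LxS 105 44 longdir 166
red px [508. 174.] xy 842 415 LxS 94 29 longdir 180
t 2.4 tcp [0.4457 0.0976 0.2533] rot [ 180.   -0. -168.] gap 0.0856 F [ 0.4  0.4 -0.1]
twist 0.0001 (-0.0 deg) | shift before twist [-0.0009 -0.0035  0.7665] | after twist [-0.0009 -0.0035  0.7665] rows>=3.1
```

View pics/s1b.png

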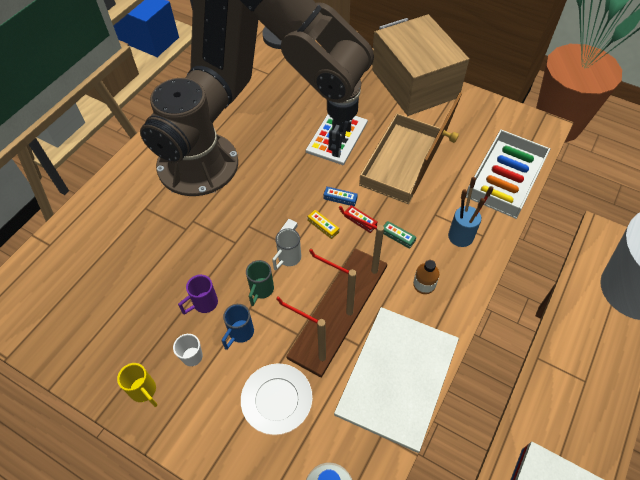

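The scene shows the gripper above and behind the blue tin (340,196), with every tin and mug still in place. I'm descending.

```bash
python3 -m crank '0 0 0.2 0 0; 0 0 0.2 0 0; 0 0 0.2 0 0; 0 0 0.15 0 0; 0 0 0.1 0 0; 0 0 0.1 0 0; 0 0 0.05 0 0; 0 0 0 0 0'
python3 - <<'E'
from h import *
t=look("top");s=look("scene")
a=cv2.resize(s[130:260,270:430],None,fx=5,fy=5)[:,:,::-1]
cv2.imwrite("pics/a1.png",a[:600,:800])
plan(.446,.097,.025,192)
E
```

```text
t: 3.15
eef_pos: [0.4455, 0.0979, 0.0525]
tool_rot: [180.0, -0.1, -167.9]
contact_force: [0.1, 0.3, 0.8]
finger_gap: 0.0856
t 3.2 tcp [0.4461 0.0976 0.0538] rot [ 180.     0.  -167.9] gap 0.0857 F [ 0.4 -0.1  0.2]
twist 0.0002 (-0.1 deg) | shift before twist [ 0.0012 -0.0029  0.1441] | after twist [ 0.0012 -0.0029  0.1441] rows>=0.6
```

View pics/a1.png

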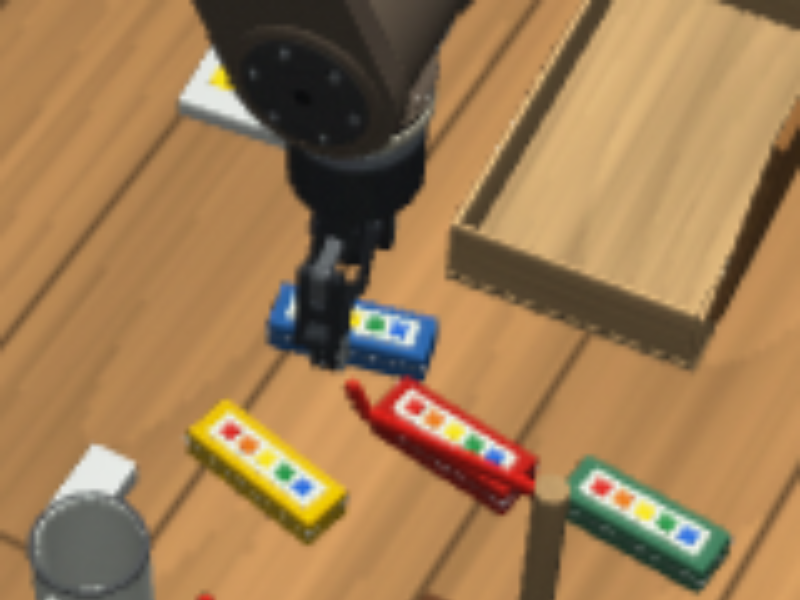

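The fingers straddle the blue tin (crop (350,330)), with the jaws across its short side. I'll lower and grip.

```bash
python3 -m crank '0 0 0.07 0 0; 0 0 0.05 0 0; 0 0 0.015 0 0; 0 0 0 0 0.7; 0 0 0 0 0.7; 0 0 0 0 0.7; 0 0 0 0 0.7; 0 0 0 0 0.7; 0 0 0 0 0.7; 0 0 0 0 0.7' 40
python3 - <<'E'
from h import *
s=get_state();print(s["finger_gap"],s["contact_force"],s["eef_pos"],toz.__name__)
s=look("scene"); cv2.imwrite("pics/a2.png",cv2.resize(s[130:260,270:430],None,fx=5,fy=5)[:600,:800,::-1])
E
```

```text
t: 4.25
eef_pos: [0.4462, 0.0971, 0.0268]
tool_rot: [-180.0, 0.0, -168.0]
contact_force: [-1.5, 0.6, 6.6]
finger_gap: 0.0331
0.03310256299704616 [-1.46911107  0.58644959  6.62561081] [0.44619942 0.09707325 0.02683038] toz
```

View pics/a2.png

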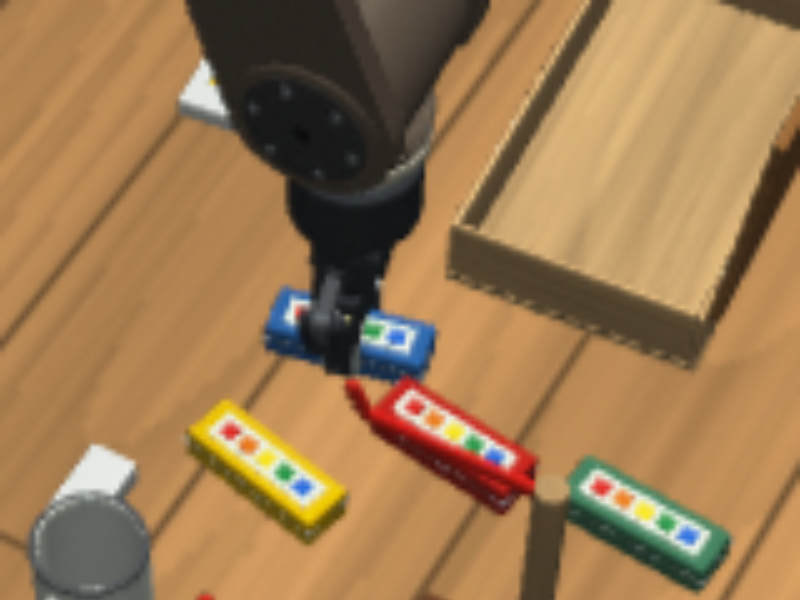

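```bash
python3 -m crank '0 0 -0.1 0 0.7; 0 0 -0.2 0 0.7; 0 0 -0.2 0 0.7; 0 0 -0.17 0 0.7; 0 0 0 0.012 0.7; 0 0 0 0.012 0.7; 0 0 0 0 0.7'
python3 - <<'E'
from h import *
plan(.536,.403,.16,183.2)
E
```

```text
t: 5.0
eef_pos: [0.4459, 0.097, 0.1607]
tool_rot: [180.0, 0.0, -176.7]
contact_force: [-0.7, 0.3, -2.3]
finger_gap: 0.0331
t 5.0 tcp [0.4459 0.097  0.1607] rot [ 180.     0.  -176.7] gap 0.0331 F [-0.7  0.3 -2.3]
twist 0.0003 (-0.1 deg) | shift before twist [-0.5379  1.5016  0.0035] | after twist [-0.5352  1.5025  0.0035] rows>=6.4
```

```bash
python3 -m crank '-0.067 0.188 0 0 0.7; -0.067 0.188 0 0 0.7; -0.067 0.188 0 0 0.7; -0.067 0.188 0 0 0.7; -0.067 0.188 0 0 0.7; -0.067 0.188 0 0 0.7; -0.067 0.188 0 0 0.7; -0.067 0.188 0 0 0.7; 0 0 0.1 0 0.7; 0 0 0.05 0 0.7'
python3 - <<'E'
from h import *
plan(.536,.403,.034,183.2)
s=look("scene"); cv2.imwrite("pics/a3.png",cv2.resize(s[60:220,340:500],None,fx=3.7,fy=3.7)[:600,:800,::-1])
s=look("top"); cv2.imwrite("pics/a4.png",cv2.resize(s[160:310,50:250],None,fx=4,fy=4)[:600,:800,::-1])
E
```

```text
t: 6.0
eef_pos: [0.5345, 0.404, 0.1281]
tool_rot: [-179.9, -0.1, -176.4]
contact_force: [-0.5, -0.3, -2.5]
finger_gap: 0.0331
t 6.0 tcp [0.5345 0.404  0.1281] rot [-1.799e+02 -1.000e-01 -1.764e+02] gap 0.0331 F [-0.5 -0.3 -2.5]
twist 0.0010 (-0.4 deg) | shift before twist [-0.0072 -0.0053  0.4705] | after twist [-0.0073 -0.0053  0.4705] rows>=1.9
```

View pics/a3.png

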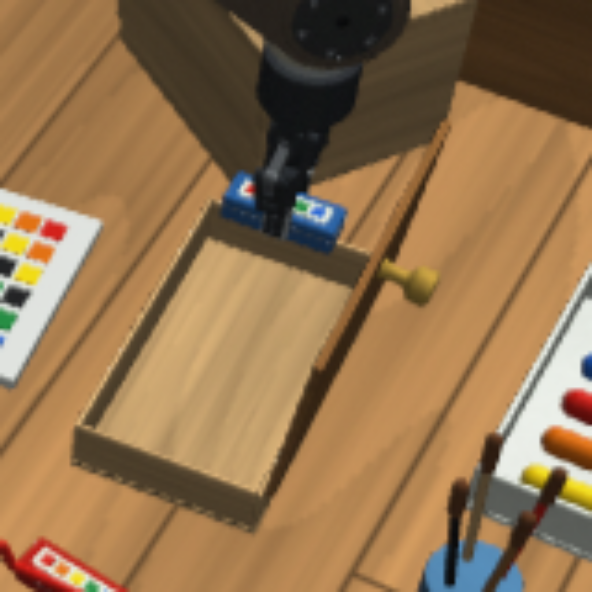

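View pics/a4.png

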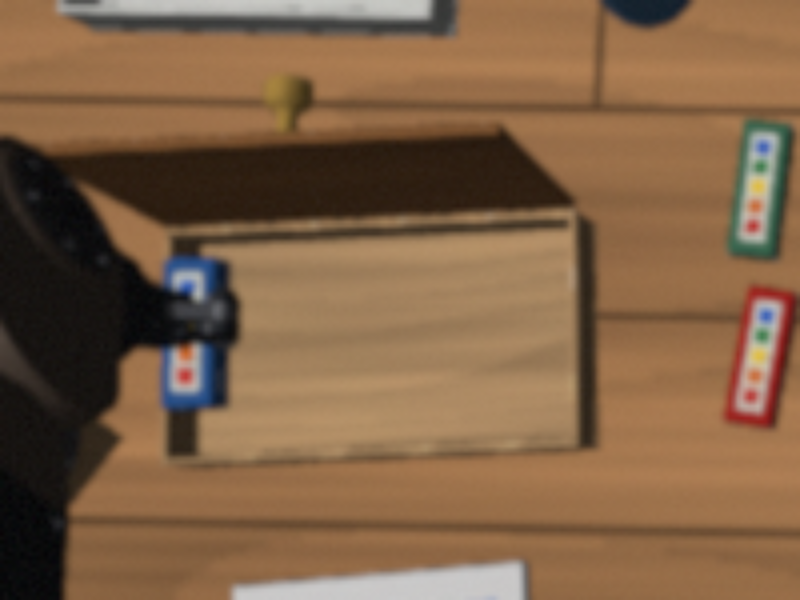

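Run:
```python
from h import *
t=look("top")
zt=.128-.0268+.024
for u,v in [(165,258),(218,258),(222,405),(163,407)]: print(toz("top",(50+u/4,160+v/4),zt).round(4))
plan(.536,.403,.034,183.2)
```

```text
[0.5777 0.4176 0.1252]
[0.5782 0.384  0.1252]
[0.4855 0.3741 0.1252]
[0.4835 0.411  0.1252]
t 6.2 tcp [0.535  0.4027 0.1295] rot [-1.799e+02 -1.000e-01 -1.766e+02] gap 0.0332 F [-0.5 -0.4 -0.7]
twist 0.0005 (-0.2 deg) | shift before twist [-0.0049  0.001   0.4775] | after twist [-0.0049  0.001   0.4775] rows>=1.9
```

```bash
python3 -m crank '0 0 0.15 0 0.7; 0 0 0.15 0 0.7; 0 0 0.1 0 0.7; 0 0 0.05 0 0.7; 0 0 0.022 0 0.7; 0 0 0 0 0.7; 0 0 0 0 0.7'; python3 -m crank '0 0 0 0 0.45; 0 0 0 0 0.45; 0 0 0 0 0.45; 0 0 0 0 0.45'
```

```text
t: 6.85
eef_pos: [0.5359, 0.4038, 0.0372]
tool_rot: [180.0, 0.1, -176.6]
contact_force: [0.4, -0.5, -1.6]
finger_gap: 0.0332
t: 7.25
eef_pos: [0.5355, 0.4037, 0.0362]
tool_rot: [180.0, 0.0, -176.6]
contact_force: [0.2, -1.4, -0.1]
finger_gap: 0.0471
```

```bash
python3 -m crank '0 0 -0.1 0 0.45; 0 0 -0.2 0 0.45; 0 0 -0.2 0 0.45; 0 0 -0.2 0 0.45; 0 0 0 0.0172 0.2; 0 0 0 0.0172 0.2; 0 0 0 0 0.2'
python3 - <<'E'
from h import *
look("top");look("scene"); tins("top"); tins("scene")
s=C["scene"]["frame"]; cv2.imwrite("pics/a5.png",cv2.resize(s[60:220,340:500],None,fx=3.7,fy=3.7)[:600,:800,::-1])
plan(.535,.056,.18,171)
E
```

```text
t: 7.95
eef_pos: [0.5354, 0.4036, 0.1763]
tool_rot: [180.0, 0.0, 170.9]
contact_force: [-0.2, 0.2, 0.5]
finger_gap: 0.0683
blue px [411. 289.] xy 431 -411 LxS 102 53 longdir 91
blue px [116. 246.] xy 534 402 LxS 91 30 longdir 4
green px [363. 296.] xy 408 -284 LxS 89 53 longdir 91
green px [241. 207.] xy 648 63 LxS 91 31 longdir 174
yellow px [263. 280.] xy 449 -10 LxS 97 36 longdir 167
red px [240. 249.] xy 532 58 LxS 93 34 longdir 171
blue px [513. 163.] xy 841 461 LxS 95 29 longdir 0
blue px [413. 139.] xy 537 398 LxS 96 48 longdir 4
green px [399. 234.] xy 653 58 LxS 95 42 longdir 175
green px [518. 153.] xy 841 506 LxS 96 31 longdir 180
yellow px [323. 224.] xy 455 -15 LxS 105 44 longdir 167
red px [508. 174.] xy 842 415 LxS 94 29 longdir 180
t 8.1 tcp [0.5353 0.4036 0.1758] rot [-180.    -0.   171.2] gap 0.0681 F [-0.2  1.2  0.3]
twist 0.0004 (-0.2 deg) | shift before twist [-0.2656 -1.7174 -0.0212] | after twist [-0.2704 -1.7166 -0.0212] rows>=7.0
```

View pics/a5.png

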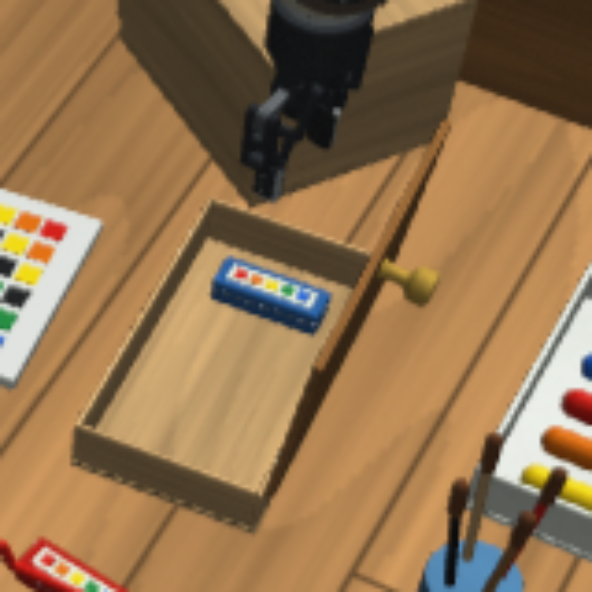

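The blue tin lies flat on the floor at the far-left slot. Red is next.

```bash
python3 -m crank '-0.0337 -0.2146 0 0 0; -0.0337 -0.2146 0 0 0; -0.0337 -0.2146 0 0 0; -0.0337 -0.2146 0 0 0; -0.0337 -0.2146 0 0 0; -0.0337 -0.2146 0 0 0; -0.0337 -0.2146 0 0 0; -0.0337 -0.2146 0 0 0; 0 0 0.05 0 0; 0 0 0.1 0 0'; python3 -m crank '0 0 0.15 0 0; 0 0 0.15 0 0; 0 0 0.12 0 0; 0 0 0 0 0'
python3 - <<'E'
from h import *
look("top");look("scene"); tins("top"); 
plan(.535,.056,.029,171)
E
```

```text
t: 9.05
eef_pos: [0.5355, 0.0549, 0.1464]
tool_rot: [180.0, 0.1, 171.0]
contact_force: [0.4, -0.1, -0.3]
finger_gap: 0.0857
t: 9.45
eef_pos: [0.5335, 0.0565, 0.0591]
tool_rot: [-180.0, -0.3, 171.1]
contact_force: [-0.4, -0.1, 0.3]
finger_gap: 0.0852
blue px [411. 289.] xy 431 -411 LxS 102 53 longdir 91
blue px [116. 246.] xy 534 402 LxS 91 30 longdir 4
green px [363. 296.] xy 408 -284 LxS 89 53 longdir 91
yellow px [263. 280.] xy 449 -10 LxS 97 37 longdir 167
t 9.6 tcp [0.5349 0.0564 0.0619] rot [-180.    -0.   171.1] gap 0.0857 F [-0.   0.7  0.8]
twist 0.0002 (-0.1 deg) | shift before twist [-0.0009 -0.0018  0.1647] | after twist [-0.0009 -0.0018  0.1647] rows>=0.7
```

```bash
python3 -m crank '0 0 0.1 0 0; 0 0 0.05 0 0; 0 0 0.015 0 0; 0 0 0 0 0.7; 0 0 0 0 0.7; 0 0 0 0 0.7; 0 0 0 0 0.7; 0 0 0 0 0.7; 0 0 0 0 0.7; 0 0 0 0 0.7'; python3 -m crank '0 0 -0.1 0 0.7; 0 0 -0.2 0 0.7; 0 0 -0.2 0 0.7; 0 0 -0.15 0 0.7; 0 0 0 -0.017 0.7; 0 0 0 -0.017 0.7; 0 0 0 0 0.7'
python3 - <<'E'
from h import *
plan(.5393,.343,.16,183.3)
E
```

```text
t: 10.55
eef_pos: [0.5351, 0.0561, 0.0296]
tool_rot: [180.0, 0.1, 171.0]
contact_force: [-0.6, -0.2, 6.5]
finger_gap: 0.033
t: 11.25
eef_pos: [0.5347, 0.056, 0.1593]
tool_rot: [180.0, 0.0, -176.7]
contact_force: [0.1, -0.6, -0.8]
finger_gap: 0.0329
t 11.2 tcp [0.5347 0.056  0.1593] rot [ 180.     0.  -176.7] gap 0.0329 F [ 0.1 -0.6 -0.8]
twist 0.0000 (-0.0 deg) | shift before twist [-0.1059  1.4312 -0.0034] | after twist [-0.1056  1.4312 -0.0034] rows>=5.7
```

```bash
python3 -m crank '-0.015 0.2045 0 0 0.7; -0.015 0.2045 0 0 0.7; -0.015 0.2045 0 0 0.7; -0.015 0.2045 0 0 0.7; -0.015 0.2045 0 0 0.7; -0.015 0.2045 0 0 0.7; -0.015 0.2045 0 0 0.7; 0 0 0.1 0 0.7; 0 0 0.15 0 0.7; 0 0 0.15 0 0.7'; python3 -m crank '0 0 0.12 0 0.7; 0 0 0.07 0 0.7; 0 0 0.025 0 0.7; 0 0 0 0 0.7; 0 0 0 0 0.7'
python3 - <<'E'
from h import *
plan(.5393,.343,.0355,183.3)
s=look("scene"); cv2.imwrite("pics/a6.png",cv2.resize(s[60:220,340:500],None,fx=3.7,fy=3.7)[:600,:800,::-1])
E
```

```text
t: 12.25
eef_pos: [0.5394, 0.3435, 0.0779]
tool_rot: [180.0, 0.0, -176.9]
contact_force: [0.9, 0.0, -2.7]
finger_gap: 0.0331
t: 12.75
eef_pos: [0.5402, 0.3433, 0.0368]
tool_rot: [180.0, 0.1, -176.8]
contact_force: [-1.1, -0.0, -0.7]
finger_gap: 0.0332
t 12.8 tcp [0.5402 0.3433 0.0368] rot [ 1.800e+02  1.000e-01 -1.768e+02] gap 0.0332 F [-1.1 -0.  -0.7]
twist -0.0004 (0.1 deg) | shift before twist [ 0.0045 -0.0011  0.0063] | after twist [ 0.0045 -0.0011  0.0063] rows>=0.0
```

View pics/a6.png

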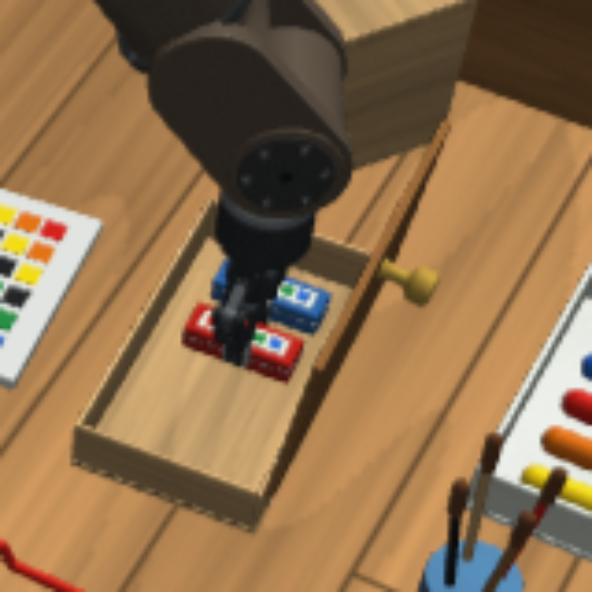

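The red tin sits beside blue at floor height. I'll release it and rise. Green is next.

```bash
python3 -m crank '0 0 0.005 0 0.45; 0 0 0 0 0.45; 0 0 0 0 0.45; 0 0 0 0 0.45; 0 0 -0.1 0 0.45; 0 0 -0.2 0 0.45; 0 0 -0.2 0 0.45; 0 0 -0.2 0.012 0.2; 0 0 0 0.012 0.2; 0 0 0 0 0'
python3 - <<'E'
from h import *
look("top");look("scene"); tins("top"); tins("scene")
plan(.651,.062,.18,174.8)
E
```

```text
t: 13.8
eef_pos: [0.5399, 0.3431, 0.1762]
tool_rot: [179.9, 0.1, 174.5]
contact_force: [-0.4, 0.1, -0.4]
finger_gap: 0.0805
blue px [411. 289.] xy 431 -411 LxS 102 53 longdir 91
green px [363. 296.] xy 408 -284 LxS 89 53 longdir 91
green px [241. 207.] xy 648 63 LxS 91 31 longdir 174
yellow px [263. 280.] xy 449 -10 LxS 97 36 longdir 167
red px [138. 244.] xy 537 343 LxS 94 33 longdir 4
blue px [513. 163.] xy 841 461 LxS 95 29 longdir 0
green px [399. 234.] xy 653 58 LxS 95 42 longdir 174
green px [518. 153.] xy 841 506 LxS 96 31 longdir 180
yellow px [323. 224.] xy 455 -15 LxS 105 45 longdir 167
red px [508. 174.] xy 842 415 LxS 94 29 longdir 180
red px [405. 153.] xy 540 338 LxS 97 48 longdir 3
t 13.9 tcp [0.5394 0.3429 0.1743] rot [-1.800e+02 -1.000e-01  1.747e+02] gap 0.0854 F [0.  0.  0.3]
twist -0.0003 (0.1 deg) | shift before twist [-0.6854 -1.347  -0.0285] | after twist [-0.6832 -1.3481 -0.0285] rows>=6.0
```

```bash
python3 -m crank '-0.0186 -0.2 0 0 0; -0.0186 -0.2 0 0 0; -0.0186 -0.2 0 0 0; -0.0186 -0.2 0 0 0; -0.0186 -0.2 0 0 0; -0.0186 -0.2 0 0 0; -0.0186 -0.2 0 0 0; -0.1853 0.017 0 0 0; -0.1853 0.017 0 0 0; -0.1853 0.017 0 0 0'; python3 -m crank '0 0 0.1 0 0; 0 0 0.15 0 0; 0 0 0.15 0 0; 0 0 0.15 0 0; 0 0 0.1 0 0; 0 0 0 0 0'
python3 - <<'E'
from h import *
look("top");look("scene","s3.png"); tins("top"); tins("scene")
plan(.651,.062,.029,174.8)
E
```

```text
t: 14.9
eef_pos: [0.6518, 0.0609, 0.1738]
tool_rot: [-180.0, -0.1, 174.6]
contact_force: [1.5, 0.1, 0.2]
finger_gap: 0.0855
t: 15.5
eef_pos: [0.649, 0.0614, 0.041]
tool_rot: [-180.0, -0.4, 174.7]
contact_force: [-0.3, -0.5, 0.6]
finger_gap: 0.0855
blue px [411. 289.] xy 431 -411 LxS 102 53 longdir 91
green px [363. 296.] xy 408 -284 LxS 89 53 longdir 91
yellow px [263. 280.] xy 449 -10 LxS 96 36 longdir 167
blue px [513. 163.] xy 841 461 LxS 95 29 longdir 0
green px [403. 236.] xy 665 57 LxS 72 42 longdir 176
green px [518. 153.] xy 841 506 LxS 96 31 longdir 180
yellow px [323. 224.] xy 455 -15 LxS 105 44 longdir 166
red px [508. 174.] xy 842 415 LxS 94 29 longdir 180
t 15.6 tcp [0.6506 0.0615 0.0444] rot [-1.800e+02 -1.000e-01  1.746e+02] gap 0.0857 F [-0.3  0.1  0.3]
twist -0.0004 (0.2 deg) | shift before twist [-0.0015  0.0026  0.0771] | after twist [-0.0015  0.0026  0.0771] rows>=0.3
```

View pics/s3.png

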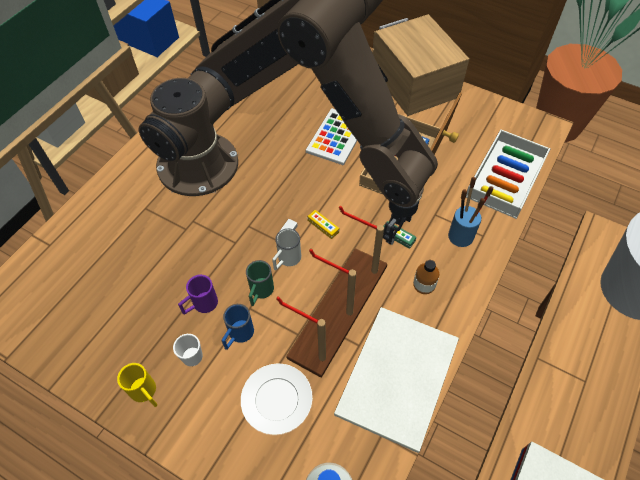

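The gripper is at the green tin (399,234), clear of the left post. I'll grip it, lift, and back out along -x before going over the box.

```bash
python3 -m crank '0 0 0.05 0 0; 0 0 0.027 0 0; 0 0 0 0 0.7; 0 0 0 0 0.7; 0 0 0 0 0.7; 0 0 0 0 0.7; 0 0 0 0 0.7; 0 0 0 0 0.7; 0 0 0 0 0.7; 0 0 0 0 0.7'; python3 -m crank '0 0 -0.1 0 0.7; 0 0 -0.2 0 0.7; 0 0 -0.2 0 0.7; 0 0 -0.15 0 0.7; 0.1853 -0.017 0 0 0.7; 0.1853 -0.017 0 0 0.7; 0.1853 -0.017 0 0 0.7; 0 0 0 -0.0119 0.7; 0 0 0 -0.0119 0.7; 0 0 0 0 0.7'
python3 - <<'E'
from h import *
plan(.5427,.283,.16,183.3)
E
```

```text
t: 16.6
eef_pos: [0.6511, 0.0615, 0.0301]
tool_rot: [180.0, 0.1, 174.6]
contact_force: [-0.8, 0.4, 5.8]
finger_gap: 0.0329
t: 17.6
eef_pos: [0.539, 0.0618, 0.1596]
tool_rot: [180.0, 0.0, -176.8]
contact_force: [-0.1, -0.5, -1.3]
finger_gap: 0.0329
t 17.6 tcp [0.539  0.0618 0.1596] rot [ 180.     0.  -176.8] gap 0.0329 F [-0.1 -0.5 -1.3]
twist -0.0002 (0.1 deg) | shift before twist [-0.0804  1.1031 -0.0021] | after twist [-0.0821  1.103  -0.0021] rows>=4.4
```

```bash
python3 -m crank '-0.0135 0.184 0 0 0.7; -0.0135 0.184 0 0 0.7; -0.0135 0.184 0 0 0.7; -0.0135 0.184 0 0 0.7; -0.0135 0.184 0 0 0.7; -0.0135 0.184 0 0 0.7; 0 0 0.1 0 0.7; 0 0 0.15 0 0.7; 0 0 0.15 0 0.7; 0 0 0.1 0 0.7'; python3 -m crank '0 0 0.08 0 0.7; 0 0 0.032 0 0.7; 0 0 0 0 0.7; 0 0 0 0 0.7; 0 0 0.004 0 0.45; 0 0 0 0 0.45; 0 0 0 0 0.45; 0 0 0 0 0.45'; python3 -m crank '0 0 -0.1 0 0.45; 0 0 -0.2 0 0.45; 0 0 -0.2 0 0.45; 0 0 -0.2 0.0225 0.2; 0 0 0 0.0225 0.2; 0 0 0 0 0'
python3 - <<'E'
from h import *
look("top");look("scene"); tins("top"); tins("scene")
s=C["scene"]["frame"]; cv2.imwrite("pics/a7.png",cv2.resize(s[60:220,340:500],None,fx=3.7,fy=3.7)[:600,:800,::-1])
plan(.452,-.012,.18,166.8)
E
```

```text
t: 18.6
eef_pos: [0.5426, 0.2831, 0.0573]
tool_rot: [-180.0, -0.1, -177.0]
contact_force: [0.3, 0.6, -1.3]
finger_gap: 0.033
t: 19.4
eef_pos: [0.5433, 0.2832, 0.0366]
tool_rot: [180.0, 0.0, -176.9]
contact_force: [-0.0, 0.3, 0.6]
finger_gap: 0.0466
t: 20.0
eef_pos: [0.5434, 0.2833, 0.1776]
tool_rot: [179.9, 0.1, 166.8]
contact_force: [0.0, -0.3, -0.6]
finger_gap: 0.0805
blue px [411. 289.] xy 431 -411 LxS 102 53 longdir 91
green px [363. 296.] xy 403 -280 LxS 86 56 longdir 78
green px [161. 243.] xy 541 281 LxS 89 30 longdir 4
yellow px [263. 280.] xy 449 -10 LxS 97 36 longdir 167
blue px [513. 163.] xy 841 461 LxS 95 29 longdir 0
green px [398. 166.] xy 545 279 LxS 96 46 longdir 3
green px [518. 153.] xy 841 506 LxS 96 31 longdir 180
yellow px [323. 224.] xy 455 -15 LxS 105 45 longdir 167
red px [508. 174.] xy 842 415 LxS 94 29 longdir 180
t 20.1 tcp [0.5429 0.2831 0.1758] rot [-180.    -0.   167.2] gap 0.0854 F [-0.  -0.8 -0.3]
twist 0.0011 (-0.4 deg) | shift before twist [ 0.1159 -1.5394 -0.021 ] | after twist [ 0.1055 -1.5401 -0.021 ] rows>=6.2
```

View pics/a7.png

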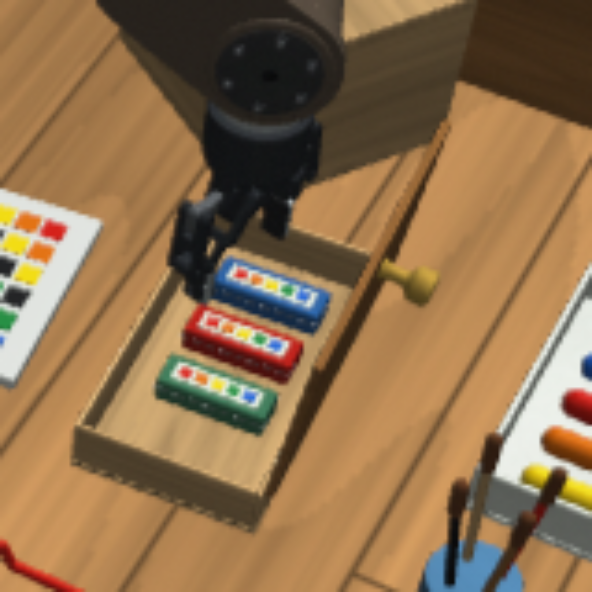

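Blue, red and green lie flat side by side in the box. Yellow (263,280 top) is next.

```bash
python3 -m crank '0.0145 -0.1925 0 0 0; 0.0145 -0.1925 0 0 0; 0.0145 -0.1925 0 0 0; 0.0145 -0.1925 0 0 0; 0.0145 -0.1925 0 0 0; 0.0145 -0.1925 0 0 0; 0.0145 -0.1925 0 0 0; 0.0145 -0.1925 0 0 0; 0 0 0.1 0 0; 0 0 0.15 0 0'; python3 -m crank '0 0 0.15 0 0; 0 0 0.15 0 0; 0 0 0.1 0 0; 0 0 0 0 0'
python3 - <<'E'
from h import *
look("top","t3.png");look("scene","s4.png"); tins("top"); tins("scene")
plan(.452,-.012,.029,166.8)
E
```

```text
t: 21.1
eef_pos: [0.4512, -0.0128, 0.1261]
tool_rot: [180.0, 0.1, 167.0]
contact_force: [1.2, 0.6, -0.3]
finger_gap: 0.0855
t: 21.5
eef_pos: [0.4497, -0.0114, 0.0437]
tool_rot: [-180.0, -0.3, 167.1]
contact_force: [-0.5, 0.2, 0.2]
finger_gap: 0.0853
blue px [411. 289.] xy 431 -411 LxS 102 53 longdir 91
blue px [116. 246.] xy 534 400 LxS 90 33 longdir 4
green px [363. 296.] xy 408 -284 LxS 89 53 longdir 91
green px [160. 243.] xy 541 281 LxS 89 30 longdir 4
red px [137. 243.] xy 537 341 LxS 94 36 longdir 4
blue px [513. 163.] xy 841 461 LxS 95 29 longdir 0
green px [398. 166.] xy 545 279 LxS 96 46 longdir 3
green px [518. 153.] xy 841 506 LxS 96 31 longdir 180
yellow px [326. 226.] xy 467 -17 LxS 81 44 longdir 167
red px [508. 174.] xy 842 415 LxS 94 29 longdir 180
t 21.6 tcp [ 0.4508 -0.0115  0.046 ] rot [-1.800e+02 -1.000e-01  1.671e+02] gap 0.0856 F [0.  0.5 0.4]
twist 0.0007 (-0.3 deg) | shift before twist [-0.0064 -0.0009  0.0852] | after twist [-0.0064 -0.0009  0.0852] rows>=0.3
```

View pics/s4.png

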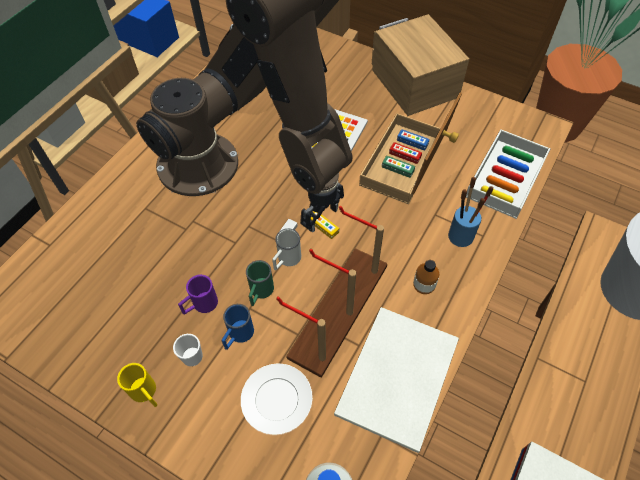

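View pics/t3.png

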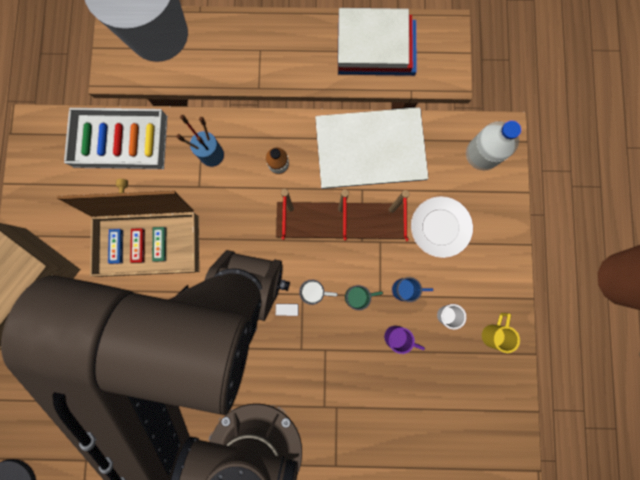

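The gripper straddles the yellow tin, and the mugs are undisturbed.

```bash
python3 -m crank '-0.006 0 0.055 0 0; 0 0 0.03 0 0; 0 0 0 0 0.7; 0 0 0 0 0.7; 0 0 0 0 0.7; 0 0 0 0 0.7; 0 0 0 0 0.7; 0 0 0 0 0.7; 0 0 0 0 0.7; 0 0 0 0 0.7'; python3 -m crank '0 0 -0.1 0 0.7; 0 0 -0.2 0 0.7; 0 0 -0.2 0 0.7; 0 0 -0.15 0 0.7; 0 0 0 -0.0225 0.7; 0 0 0 -0.0225 0.7; 0 0 0 0 0.7'
python3 - <<'E'
from h import *
plan(.5463,.223,.16,183.3)
E
```

```text
t: 22.6
eef_pos: [0.4524, -0.0119, 0.0298]
tool_rot: [180.0, 0.0, 167.0]
contact_force: [-0.8, 0.3, 5.0]
finger_gap: 0.0326
t: 23.3
eef_pos: [0.4521, -0.0118, 0.1597]
tool_rot: [-180.0, 0.0, -176.7]
contact_force: [0.2, -0.6, -1.7]
finger_gap: 0.0332
t 23.3 tcp [ 0.4521 -0.0118  0.1597] rot [-180.     0.  -176.7] gap 0.0332 F [ 0.2 -0.6 -1.7]
twist -0.0001 (0.0 deg) | shift before twist [-0.5372  1.1454 -0.0016] | after twist [-0.5377  1.1452 -0.0016] rows>=5.1
```

```bash
python3 -m crank '-0.0768 0.1636 0 0 0.7; -0.0768 0.1636 0 0 0.7; -0.0768 0.1636 0 0 0.7; -0.0768 0.1636 0 0 0.7; -0.0768 0.1636 0 0 0.7; -0.0768 0.1636 0 0 0.7; -0.0768 0.1636 0 0 0.7; 0 0 0.1 0 0.7; 0 0 0.15 0 0.7; 0 0 0.15 0 0.7'; python3 -m crank '0 0 0.1 0 0.7; 0 0 0.08 0 0.7; 0 0 0.034 0 0.7; 0 0 0 0 0.7; 0 0 0 0 0.7; 0 0 0.004 0 0.45; 0 0 0 0 0.45; 0 0 0 0 0.45; 0 0 0 0 0.45'; python3 -m crank '0 0 -0.1 0 0.45; 0 0 -0.2 0 0.45; 0 0 -0.2 0 0.45; 0 0 -0.25 0 0.45; 0 0 -0.25 0 0.45; 0 0 0 0 0.45'
python3 - <<'E'
from h import *
look("top");look("scene"); tins("top"); tins("scene")
s=C["scene"]["frame"]; cv2.imwrite("pics/a8.png",cv2.resize(s[60:220,340:500],None,fx=3.7,fy=3.7)[:600,:800,::-1])
plan(.6,.1,.26,180)
E
```

```text
t: 24.3
eef_pos: [0.5468, 0.2231, 0.0782]
tool_rot: [180.0, 0.0, -177.1]
contact_force: [-0.6, 0.5, -2.4]
finger_gap: 0.033
t: 25.2
eef_pos: [0.5471, 0.2228, 0.036]
tool_rot: [180.0, 0.0, -176.9]
contact_force: [-0.0, 0.2, -0.1]
finger_gap: 0.0468
t: 25.8
eef_pos: [0.5488, 0.2233, 0.2424]
tool_rot: [179.9, 0.6, -176.9]
contact_force: [0.5, 0.8, -0.5]
finger_gap: 0.0471
blue px [411. 289.] xy 431 -411 LxS 102 53 longdir 91
green px [363. 296.] xy 408 -284 LxS 89 53 longdir 91
yellow px [180. 243.] xy 545 222 LxS 94 33 longdir 3
blue px [513. 163.] xy 841 461 LxS 95 29 longdir 0
green px [518. 153.] xy 841 506 LxS 96 31 longdir 180
yellow px [389. 178.] xy 545 223 LxS 96 40 longdir 3
red px [508. 174.] xy 842 415 LxS 94 29 longdir 180
t 25.9 tcp [0.5471 0.2227 0.2368] rot [ 1.800e+02  1.000e-01 -1.769e+02] gap 0.0469 F [-0.7 -0.8 -0.4]
twist 0.0087 (-3.1 deg) | shift before twist [-0.2305 -0.6273 -0.1159] | after twist [-0.2646 -0.6137 -0.1159] rows>=2.7
```

View pics/a8.png

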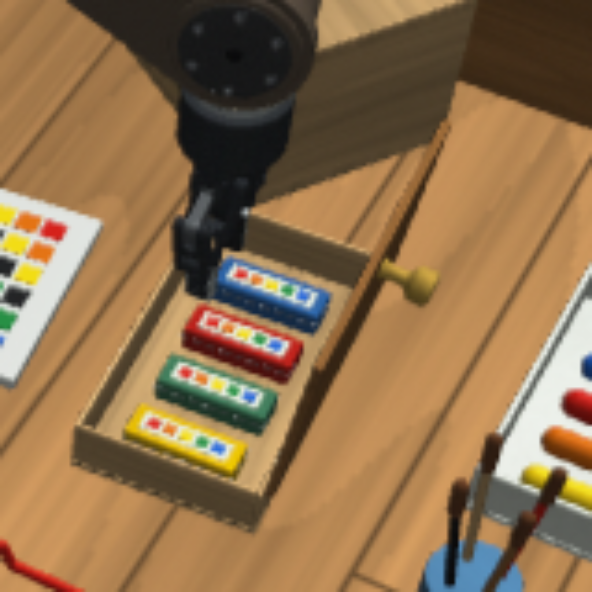

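All four tins lie flat side by side in the box. Next comes the lid. I'll close the fingers, cross above the lid's edge (about 0.21 m high), and come down behind it beside the knob.

```bash
python3 -m crank '0 0 -0.1 0 1; 0 0 -0.1 0 1; 0 0 0 0 1; 0 0 0 0 1; 0 0 0 0 1; 0 0 0 0 1; 0 0 0 0 1'
python3 - <<'E'
from h import *
look("top");look("scene")
plan(.716,.262,.275,183.3)
print("jar",tri((207,150),(466,212)), toz("top",(205,157),.09))
print(tri((50+500/4,190+8/4),(290+408/3,90+206/3)))
E
```

```text
t: 26.6
eef_pos: [0.5469, 0.2227, 0.2749]
tool_rot: [-180.0, -0.1, -176.9]
contact_force: [0.7, -0.4, -0.7]
finger_gap: 0.0001
t 26.7 tcp [0.547  0.2227 0.2753] rot [-180.    -0.  -176.9] gap -0.0003 F [ 0.  -0.2 -0.5]
twist -0.0004 (0.2 deg) | shift before twist [-0.8547  0.1498  0.0016] | after twist [-0.855   0.1475  0.0016] rows>=3.5
jar (array([0.78989526, 0.14504739, 0.11228288]), np.float64(0.021576859058402554)) [0.768741   0.14793369 0.09      ]
(array([0.64884239, 0.18367921, 0.21013725]), np.float64(0.0060395052999581466))
```

```bash
python3 -m crank '-0.171 0.03 0 0 1; -0.171 0.03 0 0 1; -0.171 0.03 0 0 1; -0.171 0.03 0 0 1; -0.171 0.03 0 0 1; 0 0 0 0 1'; python3 -m crank '0 0 0.1 0 1; 0 0 0.1 0 1; 0 0 0.1 0 1; 0 0 0.04 0 1; 0 0 0 0 1'
python3 - <<'E'
from h import *
plan(.714,.262,.2075,183.3)
s=look("scene"); cv2.imwrite("pics/a9.png",cv2.resize(s[40:200,370:570],None,fx=3.7,fy=3.7)[:600,:800,::-1])
E
```

```text
t: 27.3
eef_pos: [0.7187, 0.2623, 0.2737]
tool_rot: [-180.0, -0.0, -176.9]
contact_force: [0.2, -0.0, -0.5]
finger_gap: -0.0003
t: 27.8
eef_pos: [0.7156, 0.262, 0.2067]
tool_rot: [-180.0, -0.1, -176.8]
contact_force: [0.4, 0.1, 0.2]
finger_gap: -0.0002
t 27.8 tcp [0.7156 0.262  0.2067] rot [-1.800e+02 -1.000e-01 -1.768e+02] gap -0.0002 F [0.4 0.1 0.2]
twist -0.0004 (0.1 deg) | shift before twist [ 0.0078  0.0006 -0.004 ] | after twist [ 0.0078  0.0006 -0.004 ] rows>=0.0
```

View pics/a9.png

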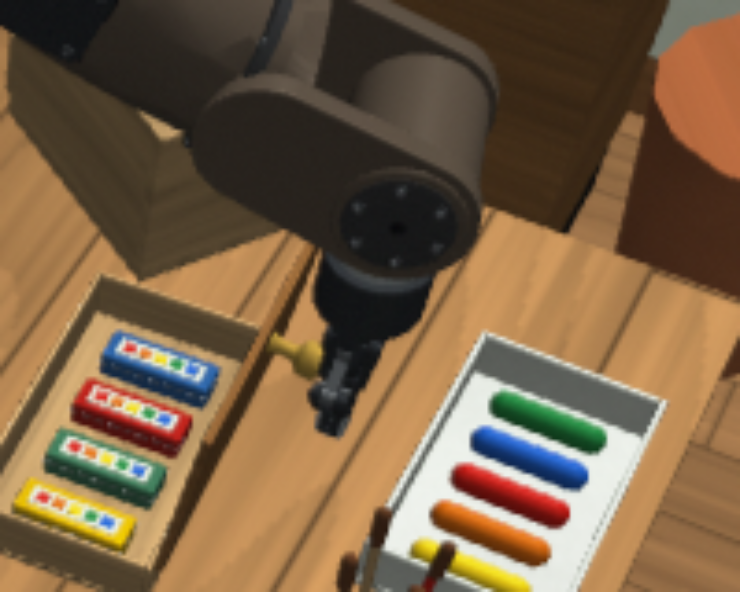

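The closed fingers are behind the lid at crop (330,425), on the -y side of the knob at (310,358). I'm starting to push.

```bash
python3 -m crank '0.12 0 0 0 1; 0.12 0 0 0 1; 0.12 0 0 0 1; 0.09 0 0.006 0 1; 0.09 0 0.007 0 1; 0.083 0 0.025 0 1; 0.083 0 0.033 0 1; 0 0 0 0 1'
python3 - <<'E'
from h import *
plan(.574,.26,.1934,183.3)
s=look("scene"); cv2.imwrite("pics/a10.png",cv2.resize(s[40:200,350:550],None,fx=3.7,fy=3.7)[:600,:800,::-1])
E
```

```text
t: 28.65
eef_pos: [0.574, 0.2545, 0.1946]
tool_rot: [180.0, 0.0, -176.8]
contact_force: [0.9, -0.7, 0.3]
finger_gap: -0.0
t 28.6 tcp [0.574  0.2545 0.1946] rot [ 180.     0.  -176.8] gap -0.0000 F [ 0.9 -0.7  0.3]
twist -0.0003 (0.1 deg) | shift before twist [-0.0015  0.0276  0.0061] | after twist [-0.0016  0.0276  0.0061] rows>=0.1
```

View pics/a10.png

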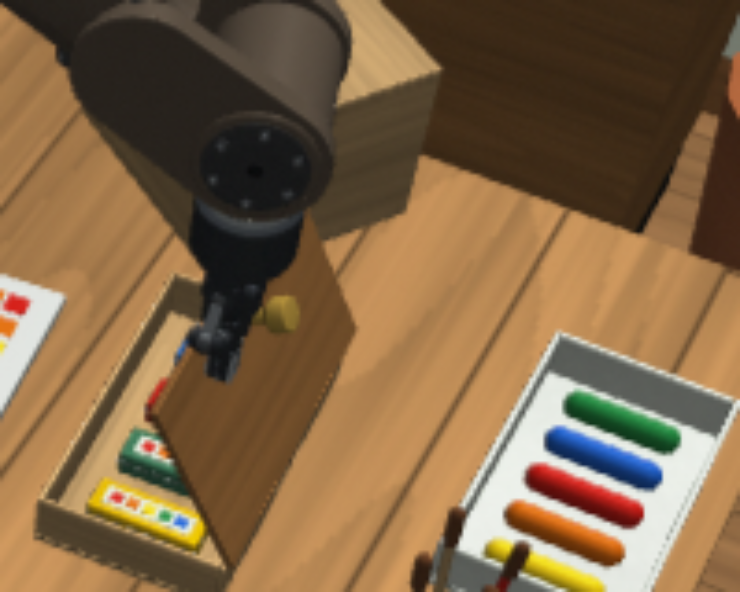

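The lid is past upright at about 60° and following the fingers. I'll continue along the arc.

```bash
python3 -m crank '0.073 0 0.05 0 1; 0.073 0 0.055 0 1; 0.058 0 0.065 0 1; 0.058 0 0.07 0 1; 0.039 0 0.08 0 1; 0.039 0 0.08 0 1; 0.017 0 0.085 0 1; 0.017 0 0.085 0 1; 0 0 0 0 1'
python3 - <<'E'
from h import *
plan(.5,.25,.0805,183.3)
s=look("scene"); cv2.imwrite("pics/a11.png",cv2.resize(s[40:200,350:550],None,fx=3.7,fy=3.7)[:600,:800,::-1])
E
```

```text
t: 29.6
eef_pos: [0.5021, 0.2506, 0.0807]
tool_rot: [180.0, 0.2, -176.9]
contact_force: [-0.1, -0.0, 0.5]
finger_gap: 0.0001
t 29.6 tcp [0.5021 0.2506 0.0807] rot [ 180.     0.2 -176.9] gap 0.0001 F [-0.1 -0.   0.5]
twist -0.0004 (0.2 deg) | shift before twist [ 0.0108 -0.0024  0.0011] | after twist [ 0.0108 -0.0024  0.0011] rows>=0.0
```

View pics/a11.png

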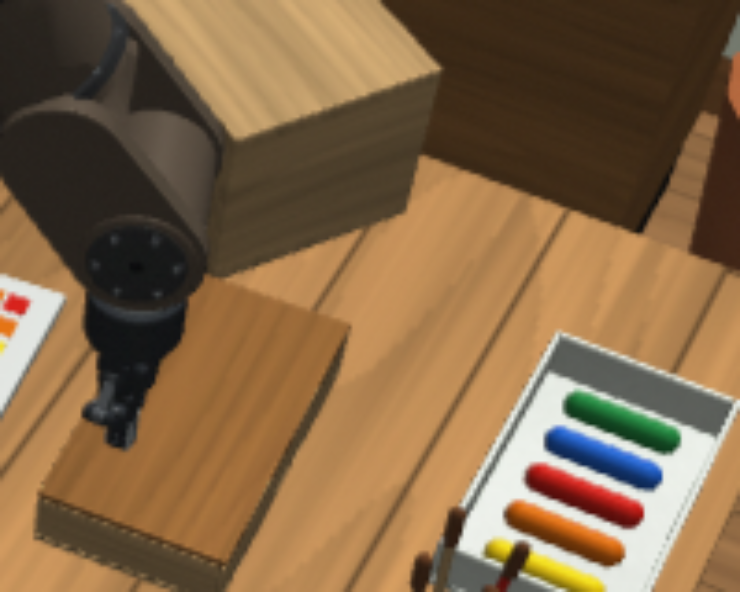

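The lid looks flat on the box. I'll press until I feel a reaction force.

```bash
for i in 1; do python3 -m crank '0 0 0.01 0 1; 0 0 0 0 1; 0 0 0 0 1'; done; python3 -m crank '0 0 0.01 0 1; 0 0 0 0 1; 0 0 0 0 1'
```

```text
t: 29.95
eef_pos: [0.5022, 0.2506, 0.0802]
tool_rot: [179.9, 0.2, -176.9]
contact_force: [-6.7, -2.8, 24.9]
finger_gap: 0.0003
t: 30.25
eef_pos: [0.5022, 0.2507, 0.0799]
tool_rot: [179.9, 0.3, -176.8]
contact_force: [-12.7, -5.1, 47.5]
finger_gap: -0.0003
```

The reaction rises stiffly (47 N), so the lid is seated on the rim. I'll back off and measure the mugs.

```bash
python3 -m crank '0 0 -0.03 0 1; 0 0 -0.1 0 1; 0 0 -0.2 0 0.5; 0 0 -0.25 0 0; 0 0 -0.25 0 0; 0 0 -0.1 0 0; 0 0 0 0 0'
python3 - <<'E'
from h import *
t=look("top");s=look("scene","s5.png")
cv2.imwrite("pics/m1.png",cv2.resize(t[265:345,290:450],None,fx=5,fy=5,interpolation=cv2.INTER_CUBIC)[:,:,::-1])
cv2.imwrite("pics/m2.png",cv2.resize(s[205:355,195:320],None,fx=4,fy=4,interpolation=cv2.INTER_CUBIC)[:,:,::-1])
plan(.5,.2,.28,180)
E
```

```text
t: 30.95
eef_pos: [0.5024, 0.2507, 0.2658]
tool_rot: [179.9, 0.4, -176.9]
contact_force: [0.1, 0.0, -1.2]
finger_gap: 0.0724
t 31.1 tcp [0.501  0.2502 0.2618] rot [ 1.800e+02  1.000e-01 -1.769e+02] gap 0.0848 F [ 0.8 -1.  -0.6]
twist 0.0087 (-3.1 deg) | shift before twist [ 0.0186 -0.2504 -0.091 ] | after twist [ 0.0049 -0.251  -0.091 ] rows>=1.1
```

View pics/m1.png

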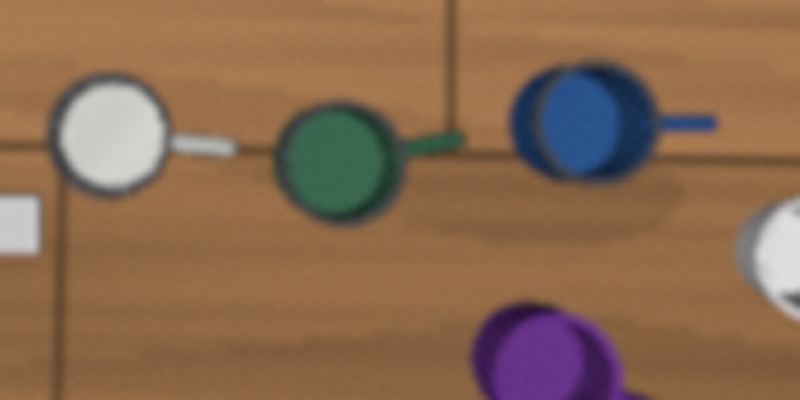

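View pics/m2.png

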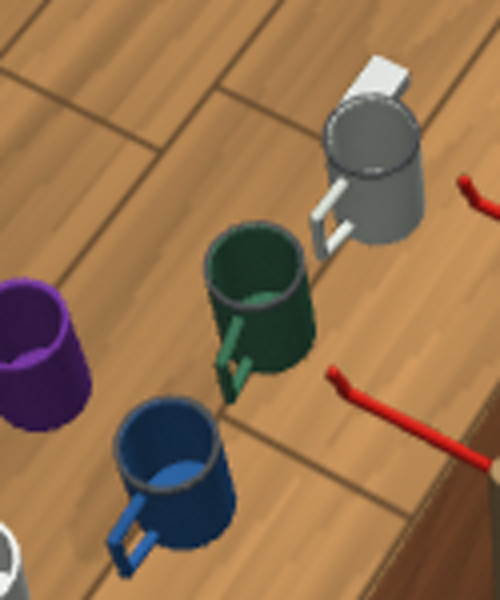

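View pics/s5.png

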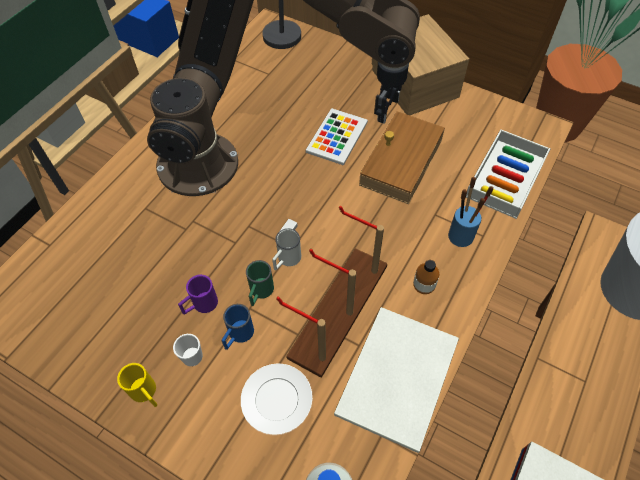

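Run:
```python
from h import *
look("top");look("scene")
T=dict(white=((110.5,134),(236,149)),green=((343,163.5),(462,140)),blue=((596,123),(717,124)))
S=dict(white=(372,134),green=(255,265),blue=(167.5,445))
for k in T:
    a=toz("top",(290+T[k][0][0]/5,265+T[k][0][1]/5),.09); b=toz("scene",(195+S[k][0]/4,205+S[k][1]/4),.09)
    h=toz("top",(290+T[k][1][0]/5,265+T[k][1][1]/5),.066)
    c=(a+b)/2; d=(h-a)[:2]
    print(k,"top",a.round(4),"scene",b.round(4),"avg",c.round(4),"handle end",h.round(4),"len %.3f dir %.1f"%(np.hypot(*d),np.degrees(np.arctan2(d[1],d[0]))),"r %.3f"%np.hypot(*c[:2]))
```

```text
white top [ 0.419  -0.1436  0.09  ] scene [ 0.4229 -0.14    0.09  ] avg [ 0.4209 -0.1418  0.09  ] handle end [ 0.4124 -0.2085  0.066 ] len 0.065 dir -95.8 r 0.444
green top [ 0.4063 -0.2622  0.09  ] scene [ 0.4111 -0.2604  0.09  ] avg [ 0.4087 -0.2613  0.09  ] handle end [ 0.4192 -0.3259  0.066 ] len 0.065 dir -78.6 r 0.485
blue top [ 0.4291 -0.3908  0.09  ] scene [ 0.4345 -0.3906  0.09  ] avg [ 0.4318 -0.3907  0.09  ] handle end [ 0.4298 -0.4583  0.066 ] len 0.067 dir -89.3 r 0.582
```

The scene shows the lid shut flat. Candidates in the top view:
- **To hang:** white (312,292), green (358,297) and blue (407,290) match mug0, mug2 and mug1.
- **To leave:** purple (400,339) and yellow (503,337) are the named look-alikes.

The handle lengths measure 65 to 67 mm, as given. I'll take blue to hook0 first.

```bash
python3 -m crank '0 0 -0.1 0.0235 0; 0 0 -0.1 0.0235 0; 0 0 0 0.0235 0; 0 0 0 0.0235 0; 0 0 0 0.0235 0; 0 0 0 0.0235 0; 0 0 0 0.0235 0; 0 0 0 0.0235 0; 0 0 0 0.0235 0; 0 0 0 0.0235 0';python3 -m crank '0 0 0 0.022 0; 0 0 0 0 0'
python3 - <<'E'
from h import *
plan(.4318,-.3907,.30,90.7)
E
```

```text
t: 32.15
eef_pos: [0.5005, 0.2501, 0.3]
tool_rot: [-179.9, 0.0, 98.2]
contact_force: [0.1, -0.2, -0.8]
finger_gap: 0.0856
t: 32.35
eef_pos: [0.5005, 0.2501, 0.3002]
tool_rot: [-179.9, 0.0, 90.5]
contact_force: [-0.2, 0.1, -0.7]
finger_gap: 0.0852
t 32.4 tcp [0.5005 0.2501 0.3002] rot [-179.9    0.    90.5] gap 0.0852 F [-0.2  0.1 -0.7]
twist -0.0005 (0.2 deg) | shift before twist [-3.201e+00 -3.718e-01  9.000e-04] | after twist [-3.1998e+00 -3.8250e-01  9.0000e-04] rows>=12.9
```

```bash
python3 -m crank '-0.2286 -0.0266 0 0 0; -0.2286 -0.0266 0 0 0; -0.2286 -0.0266 0 0 0; -0.2286 -0.0266 0 0 0; -0.2286 -0.0266 0 0 0; -0.2286 -0.0266 0 0 0; -0.2286 -0.0266 0 0 0; -0.2286 -0.0266 0 0 0; -0.2286 -0.0266 0 0 0; -0.2286 -0.0266 0 0 0'; python3 -m crank '-0.2286 -0.0266 0 0 0; -0.2286 -0.0266 0 0 0; -0.2286 -0.0266 0 0 0; -0.2286 -0.0266 0 0 0; 0 0 0.2 0 0; 0 0 0.2 0 0; 0 0 0.2 0 0; 0 0 0 0 0; 0 0 0 0 0'
python3 - <<'E'
from h import *
plan(.4318,-.3907,.063,90.7)
s=look("scene"); cv2.imwrite("pics/b1.png",cv2.resize(s[205:355,195:320],None,fx=4,fy=4)[:600,:800,::-1])
t=look("top"); cv2.imwrite("pics/b2.png",cv2.resize(t[230:350,340:500],None,fx=4,fy=4)[:600,:800,::-1])
E
```

```text
t: 33.35
eef_pos: [0.4517, -0.2095, 0.3009]
tool_rot: [-180.0, -0.0, 90.9]
contact_force: [1.0, 0.2, -0.3]
finger_gap: 0.0853
t: 34.25
eef_pos: [0.4332, -0.3908, 0.1816]
tool_rot: [-180.0, -0.1, 90.8]
contact_force: [-0.0, -0.8, 0.7]
finger_gap: 0.0854
t 34.2 tcp [ 0.4332 -0.3908  0.1816] rot [-1.80e+02 -1.00e-01  9.08e+01] gap 0.0854 F [-0.  -0.8  0.7]
twist 0.0002 (-0.1 deg) | shift before twist [ 0.0008 -0.007   0.5929] | after twist [ 0.0008 -0.007   0.5929] rows>=2.4
```

View pics/b1.png

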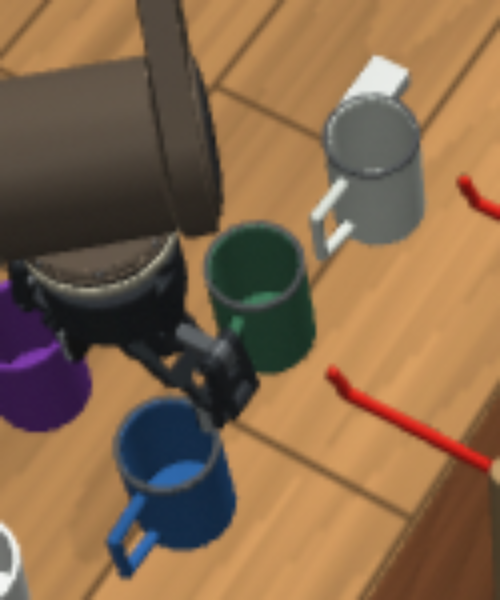

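View pics/b2.png

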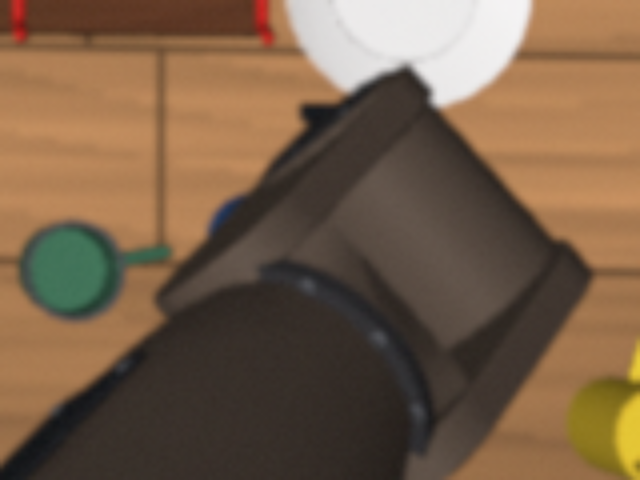

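The open fingers straddle the blue mug's rim at crop (168,445), on its ±x sides and clear of the handle. I'll descend and grip.

```bash
python3 -m crank '0 0 0.15 0 0; 0 0 0.15 0 0; 0 -0.003 0.15 0 0; 0 -0.003 0.1 0 0; 0 0 0.043 0 0; 0 0 0 0 0; 0 0 0 0 0.5; 0 0 0 0 0.5; 0 0 0 0 0.5; 0 0 0 0 0.5' 30; python3 -m crank '0 0 0 0 0.5; 0 0 0 0 0.5'
python3 - <<'E'
from h import *
plan(.4318,-.3907,.063,90.7)
s=look("scene"); cv2.imwrite("pics/b3.png",cv2.resize(s[205:355,195:320],None,fx=4,fy=4)[:600,:800,::-1])
E
```

```text
t: 35.35
eef_pos: [0.4324, -0.3912, 0.0645]
tool_rot: [179.9, 0.1, 90.6]
contact_force: [0.2, 0.7, 7.1]
finger_gap: 0.0618
t: 35.55
eef_pos: [0.4324, -0.3912, 0.0645]
tool_rot: [179.9, 0.1, 90.6]
contact_force: [-0.8, 1.4, 6.6]
finger_gap: 0.062
t 35.5 tcp [ 0.4324 -0.3912  0.0645] rot [1.799e+02 1.000e-01 9.060e+01] gap 0.0620 F [-0.8  1.4  6.6]
twist -0.0002 (0.1 deg) | shift before twist [ 0.0025 -0.0029  0.0075] | after twist [ 0.0025 -0.0029  0.0075] rows>=0.0
```

View pics/b3.png

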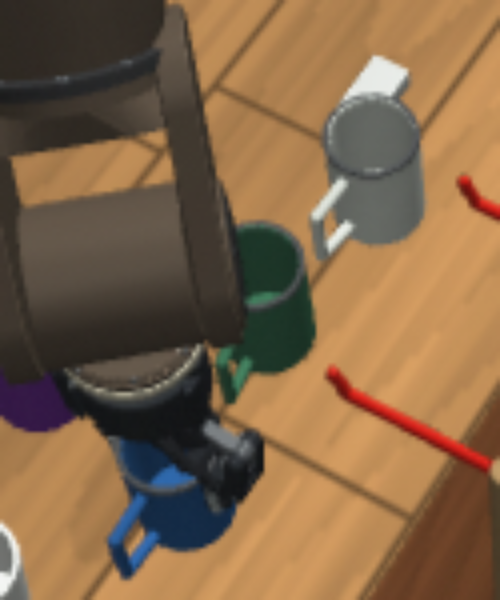

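```bash
python3 -m crank '0 0 -0.1 0 0.5; 0 0 -0.2 0 0.5; 0 0 -0.2 0 0.5; 0 0 -0.2 0 0.5; 0 0 -0.15 0 0.5; 0 0 -0.08 0 0.5; 0 0 0 0 0.5'
python3 - <<'E'
from h import *
plan(.50,-.3125,.2505,90.3)
E
```

```text
t: 36.3
eef_pos: [0.4322, -0.3911, 0.2519]
tool_rot: [179.8, 0.2, 90.6]
contact_force: [-0.5, 0.1, -1.5]
finger_gap: 0.0619
t 36.3 tcp [ 0.4322 -0.3911  0.2519] rot [179.8   0.2  90.6] gap 0.0619 F [-0.5  0.1 -1.5]
twist 0.0009 (-0.3 deg) | shift before twist [0.389  0.3433 0.0071] | after twist [0.391  0.341  0.0071] rows>=2.1
```

```bash
python3 -m crank '0.098 0.0855 0 0 0.5; 0.098 0.0855 0 0 0.5; 0.098 0.0855 0.005 0 0.5; 0.098 0.0855 0.005 0 0.5; 0 0 0 0 0.5; 0 0 0 0 0.5'
python3 - <<'E'
from h import *
plan(.594,-.3125,.2505,90.3)
s=look("scene"); cv2.imwrite("pics/b4.png",cv2.resize(s[240:390,220:380],None,fx=4,fy=4)[:600,:800,::-1])
t=look("top"); cv2.imwrite("pics/b5.png",cv2.resize(t[170:290,340:460],None,fx=5,fy=5)[:600,:800,::-1])
E
```

```text
t: 36.9
eef_pos: [0.4992, -0.3111, 0.246]
tool_rot: [-179.9, -0.0, 90.7]
contact_force: [-0.2, -0.8, -1.0]
finger_gap: 0.0618
t 36.9 tcp [ 0.4992 -0.3111  0.246 ] rot [-179.9   -0.    90.7] gap 0.0618 F [-0.2 -0.8 -1. ]
twist 0.0011 (-0.4 deg) | shift before twist [-0.0129  0.4738 -0.0225] | after twist [-0.0096  0.4739 -0.0225] rows>=1.9
```

View pics/b4.png

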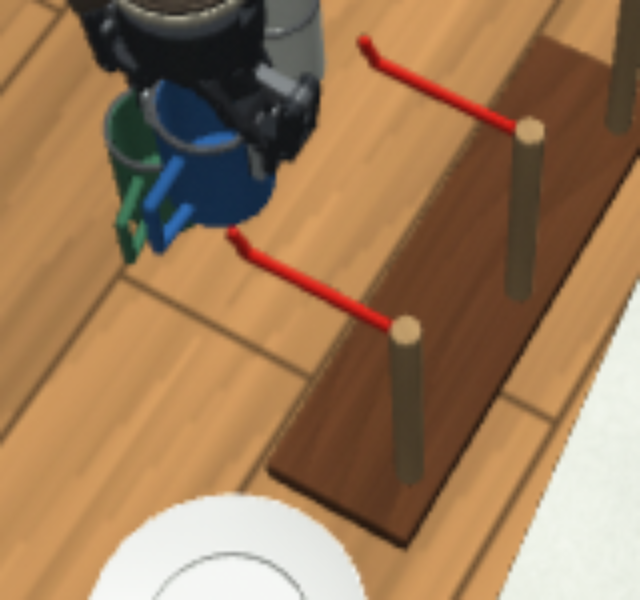

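View pics/b5.png

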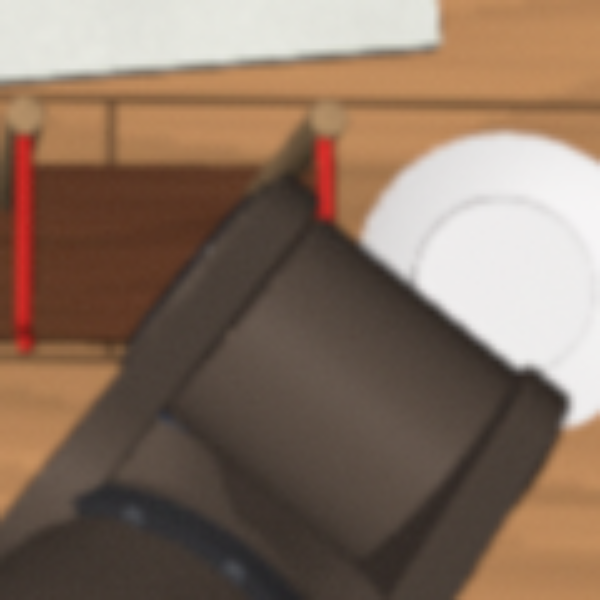

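Run:
```python
from h import *
s=look("scene")
p=get_state()["eef_pos"]; print(p)
f=lambda P:((proj("scene",P)-[220,240])*4).round(0)
u=p[2]-.0645
for n,(r,h) in dict(c=(.0445,.044),it_out=(.057,.065),ib_out=(.057,.023),it_in=(.032,.065),ib_in=(.032,.023),).items(): print(n,f([p[0],p[1]-r,u+h]))
print("tip top",f([.541,-.357,.24]),"elbow",f([.549,-.357,.22]),"post end",f([.64,-.357,.22]), "post top",f([.649,-.357,.228]))
cv2.imwrite("pics/b6.png",cv2.resize(s[265:315,245:305],None,fx=12,fy=12,interpolation=cv2.INTER_CUBIC)[:600,:800,::-1])
```

```text
[ 0.4987935  -0.31209065  0.24653768]
c [165. 204.]
it_out [148. 203.]
ib_out [157. 238.]
it_in [174. 168.]
ib_in [181. 204.]
tip top [227. 227.] elbow [242. 250.] post end [386. 326.] post top [400. 327.]
```

View pics/b6.png

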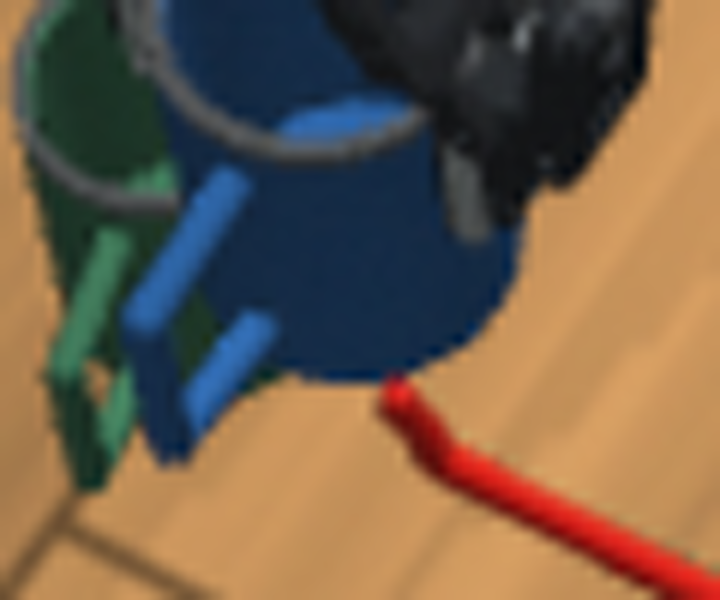

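Projected loop and hook points sit at the same small offset from what I see (about 1 px), so the alignment holds. I'll raise 4 mm and slide onto hook0.

```bash
python3 -m crank '-0.004 0 -0.02 0.001 0.5; 0 0 0 0 0.5; 0 0.06 0 0 0.5; 0 0.08 0 0 0.5; 0 0.08 0 0 0.5; 0 0 0 0 0.5; 0 0 0 0 0.5'
python3 - <<'E'
from h import *
plan(.594,-.3125,.2505,90.3)
s=look("scene");cv2.imwrite("pics/b7.png",cv2.resize(s[260:340,245:345],None,fx=7,fy=7,interpolation=cv2.INTER_CUBIC)[:600,:800,::-1])
E
```

```text
t: 37.75
eef_pos: [0.5435, -0.3119, 0.2504]
tool_rot: [-180.0, -0.0, 90.3]
contact_force: [-1.3, 1.6, -1.6]
finger_gap: 0.0622
t 37.8 tcp [ 0.5435 -0.3119  0.2504] rot [-180.    -0.    90.3] gap 0.0622 F [-1.3  1.6 -1.6]
twist -0.0000 (0.0 deg) | shift before twist [-0.0041  0.2527 -0.0003] | after twist [-0.0041  0.2527 -0.0003] rows>=1.0
```

View pics/b7.png

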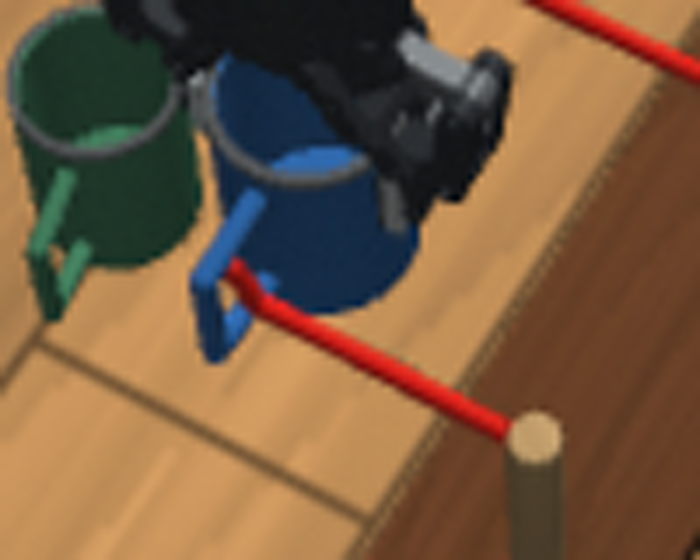

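The red tip is inside the loop with no contact force. I'll slide on.

```bash
python3 -m crank '0 0.06 0 0 0.5; 0 0.07 0 0 0.5; 0 0.07 0 0 0.5; 0 0.05 0 0 0.5; 0 0 0 0 0.5; 0.035 0 0 0 0.5; 0 0 0 0 0.5; 0 0 0 0 0.5'
python3 - <<'E'
from h import *
plan(.594,-.304,.2505,90.3)
s=look("scene");cv2.imwrite("pics/b8.png",cv2.resize(s[260:340,245:345],None,fx=7,fy=7,interpolation=cv2.INTER_CUBIC)[:600,:800,::-1])
E
```

```text
t: 38.6
eef_pos: [0.593, -0.3046, 0.2511]
tool_rot: [180.0, -0.0, 90.3]
contact_force: [0.3, -0.1, -0.5]
finger_gap: 0.0622
t 38.6 tcp [ 0.593  -0.3046  0.2511] rot [180.   -0.   90.3] gap 0.0622 F [ 0.3 -0.1 -0.5]
twist -0.0001 (0.0 deg) | shift before twist [0.0031 0.0051 0.0031] | after twist [0.0031 0.0051 0.0031] rows>=0.0
```

View pics/b8.png

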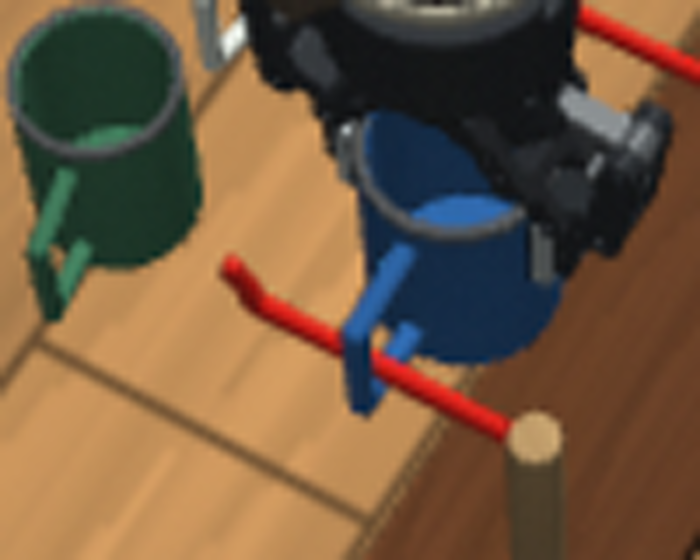

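The loop is on the rod. I'm lowering until the rod takes load.

```bash
python3 -m crank '0 0 0.06 0 0.5; 0 0 0.05 0 0.5; 0 0 0 0 0.5; 0 0 0 0 0.5'; python3 -m crank '0 0 0.015 0 0.5; 0 0 0 0 0.5';python3 -m crank '0 0 0.015 0 0.5; 0 0 0 0 0.5'
```

```text
t: 39.05
eef_pos: [0.5932, -0.3049, 0.2283]
tool_rot: [-180.0, -0.0, 90.3]
contact_force: [-0.3, -0.5, -0.7]
finger_gap: 0.0621
t: 39.25
eef_pos: [0.5933, -0.3049, 0.2257]
tool_rot: [-180.0, -0.0, 90.3]
contact_force: [0.2, -0.2, -1.8]
finger_gap: 0.0621
t: 39.45
eef_pos: [0.5932, -0.3048, 0.2226]
tool_rot: [-180.0, -0.0, 90.3]
contact_force: [0.1, 0.8, -1.3]
finger_gap: 0.062
```

```bash
python3 -m crank '0 0 0.02 0 0.5; 0 0 0 0 0.5' 20;python3 -m crank '0 0 0.02 0 0.5; 0 0 0 0 0.5'; python3 -m crank '0 0 0.02 0 0.5; 0 0 0 0 0.5'
```

```text
t: 39.65
eef_pos: [0.5934, -0.3049, 0.2193]
tool_rot: [180.0, 0.0, 90.3]
contact_force: [-1.6, 0.8, 2.8]
finger_gap: 0.0619
t: 39.85
eef_pos: [0.5935, -0.3051, 0.2155]
tool_rot: [179.9, 0.1, 90.3]
contact_force: [-0.9, 1.3, 4.0]
finger_gap: 0.0624
t: 40.05
eef_pos: [0.5936, -0.3053, 0.2115]
tool_rot: [179.9, 0.1, 90.3]
contact_force: [-0.2, 0.5, 4.0]
finger_gap: 0.0619
```

```bash
python3 -m crank '-0.004 0 0.02 0 0.5; 0 0 0 0 0.5; -0.006 0 0.02 0 0.5; 0 0 0 0 0.5; -0.008 0 0.02 0 0.5; 0 0 0 0 0.5'
python3 - <<'E'
from h import *
s=look("scene");cv2.imwrite("pics/b9.png",cv2.resize(s[260:340,245:345],None,fx=7,fy=7,interpolation=cv2.INTER_CUBIC)[:600,:800,::-1])
E
```

```text
t: 40.65
eef_pos: [0.5936, -0.3087, 0.1994]
tool_rot: [179.9, 0.0, 90.3]
contact_force: [-0.2, 1.0, 4.6]
finger_gap: 0.0618
```

View pics/b9.png

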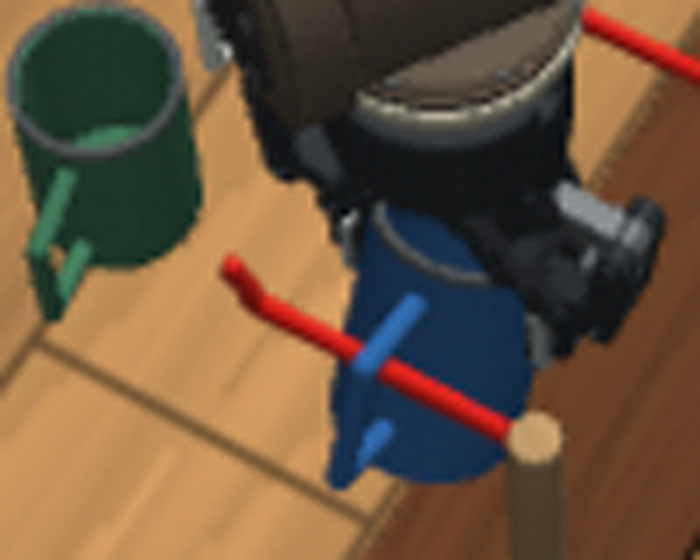

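The mug is tilting on the rod as planned. Release.

```bash
python3 -m crank '0 0 0 0 0; 0 0 0 0 0; 0 0 0 0 0; 0 0 0 0 0; 0 0 0 0 0; 0 0 0 0 0'
python3 - <<'E'
from h import *
s=look("scene");cv2.imwrite("pics/b10.png",cv2.resize(s[260:340,245:345],None,fx=7,fy=7,interpolation=cv2.INTER_CUBIC)[:600,:800,::-1])
E
```

```text
t: 41.3
eef_pos: [0.5933, -0.3085, 0.1988]
tool_rot: [180.0, -0.0, 90.3]
contact_force: [0.3, 0.2, -0.0]
finger_gap: 0.0853
```

View pics/b10.png

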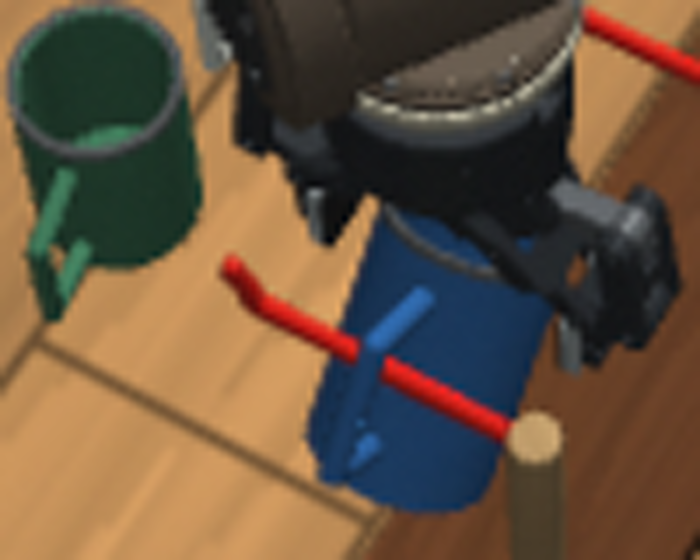

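The mug hangs from hook0 and the fingers are open. I'll lift straight up to z 0.30.

```bash
python3 -m crank '0 0 -0.05 0 0; 0 0 -0.1 0 0; 0 0 -0.15 0 0; 0 0 -0.15 0 0; 0 0 -0.07 0 0; 0 0 0 -0.015 0; 0 0 0 -0.0158 0; 0 0 0 0 0'
python3 - <<'E'
from h import *
plan(.4087,-.2613,.30,101.4)
s=look("scene");cv2.imwrite("pics/b11.png",cv2.resize(s[240:360,205:355],None,fx=5,fy=5,interpolation=cv2.INTER_CUBIC)[:600,:800,::-1])
E
```

```text
t: 42.15
eef_pos: [0.5932, -0.3084, 0.3028]
tool_rot: [-180.0, -0.0, 101.4]
contact_force: [0.8, 0.5, -0.4]
finger_gap: 0.085
t 42.1 tcp [ 0.5932 -0.3084  0.3028] rot [-180.    -0.   101.4] gap 0.0850 F [ 0.8  0.5 -0.4]
twist 0.0001 (-0.0 deg) | shift before twist [ 0.4139 -0.8574  0.0138] | after twist [ 0.4133 -0.8577  0.0138] rows>=3.8
```

View pics/b11.png

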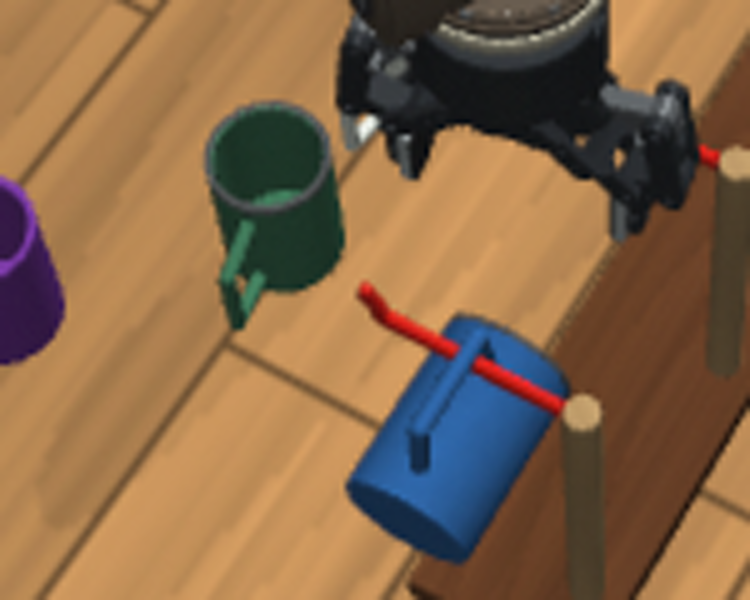

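Blue hangs from hook0 (crop (460,440)). Green goes to hook1 next.

```bash
python3 -m crank '0.0827 -0.1715 0 0 0; 0.0827 -0.1715 0 0 0; 0.0827 -0.1715 0 0 0; 0.0827 -0.1715 0 0 0; 0.0827 -0.1715 0 0 0; 0 0 0.1 0 0; 0 0 0.2 0 0; 0 0 0.2 0 0; 0 0 0.1 0 0; 0 0 0 0 0'
python3 - <<'E'
from h import *
plan(.4087,-.2613,.0645,101.4)
s=look("scene"); cv2.imwrite("pics/d1.png",cv2.resize(s[205:355,195:345],None,fx=4,fy=4)[:600,:800,::-1])
E
```

```text
t: 43.2
eef_pos: [0.4081, -0.2605, 0.1806]
tool_rot: [-179.8, -0.2, 101.2]
contact_force: [0.6, -0.1, -0.1]
finger_gap: 0.0856
t 43.2 tcp [ 0.4081 -0.2605  0.1806] rot [-179.8   -0.2  101.2] gap 0.0856 F [ 0.6 -0.1 -0.1]
twist -0.0006 (0.2 deg) | shift before twist [-0.0044  0.0024  0.5807] | after twist [-0.0044  0.0024  0.5807] rows>=2.3
```

View pics/d1.png

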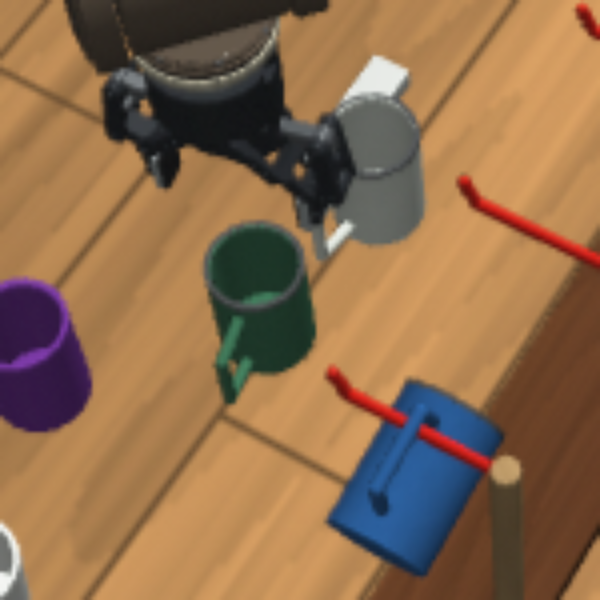

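The fingers are centred above the green mug (crop (258,265)), and white's handle is clear of the +x finger. Descend and grip.

```bash
python3 -m crank '0 0 0.15 0 0; -0.004 0.003 0.15 0 0; 0 0 0.15 0 0; 0 0 0.09 0 0; 0 0 0.041 0 0; 0 0 0 0 0; 0 0 0 0 0.5; 0 0 0 0 0.5; 0 0 0 0 0.5; 0 0 0 0 0.5' 30; python3 -m crank '0 0 0 0 0.5; 0 0 0 0 0.5;0 0 -0.1 0 0.5; 0 0 -0.2 0 0.5; 0 0 -0.2 0 0.5; 0 0 -0.2 0 0.5; 0 0 -0.15 0.015 0.5; 0 0 -0.08 0.0158 0.5; 0 0 0 0 0.5'
python3 - <<'E'
from h import *
plan(.50,-.1725,.2505,90.3)
s=look("scene"); cv2.imwrite("pics/d2.png",cv2.resize(s[205:355,195:345],None,fx=4,fy=4)[:600,:800,::-1])
E
```

```text
t: 44.25
eef_pos: [0.4101, -0.2622, 0.068]
tool_rot: [179.9, 0.1, 101.3]
contact_force: [-1.0, 0.8, 7.0]
finger_gap: 0.0621
t: 45.15
eef_pos: [0.41, -0.2621, 0.2554]
tool_rot: [179.8, 0.2, 90.2]
contact_force: [0.0, -0.6, -2.5]
finger_gap: 0.0618
t 45.1 tcp [ 0.41   -0.2621  0.2554] rot [179.8   0.2  90.2] gap 0.0618 F [ 0.  -0.6 -2.5]
twist -0.0003 (0.1 deg) | shift before twist [0.4467 0.4512 0.0243] | after twist [0.4458 0.4521 0.0243] rows>=2.5
```

View pics/d2.png

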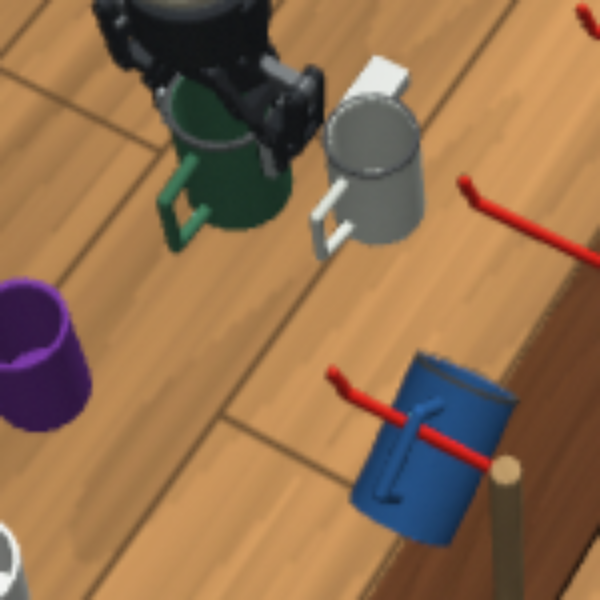

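```bash
python3 -m crank '0.0892 0.0902 0 0 0.5; 0.0892 0.0902 0 0 0.5; 0.0892 0.0902 0 0 0.5; 0.0892 0.0902 0 0 0.5; 0.0892 0.0902 0 0 0.5; 0 0 0 0 0.5; 0 0 0 0 0.5'
python3 - <<'E'
from h import *
plan(.594,-.1725,.254,90.3)
s=look("scene"); cv2.imwrite("pics/d3.png",cv2.resize(s[215:315,260:380],None,fx=6,fy=6,interpolation=cv2.INTER_CUBIC)[:600,:800,::-1])
p=get_state()["eef_pos"]; f=lambda P:((proj("scene",P)-[260,215])*6).round(0)
u=p[2]-.068
for n,(r,h) in dict(it_out=(.057,.065),ib_out=(.057,.023),it_in=(.032,.065),ib_in=(.032,.023),).items(): print(n,f([p[0],p[1]-r,u+h]))
print("tip top",f([.541,-.2178,.24]),"elbow",f([.549,-.2178,.22]),"post top",f([.6495,-.2175,.228]))
E
```

```text
t: 45.9
eef_pos: [0.499, -0.1718, 0.2514]
tool_rot: [-179.9, -0.1, 90.4]
contact_force: [0.0, 0.2, -2.2]
finger_gap: 0.0623
t 45.9 tcp [ 0.499  -0.1718  0.2514] rot [-1.799e+02 -1.000e-01  9.040e+01] gap 0.0623 F [ 0.   0.2 -2.2]
twist 0.0004 (-0.1 deg) | shift before twist [-0.0071  0.4748 -0.0129] | after twist [-0.0059  0.4748 -0.0129] rows>=1.9
it_out [187. 169.]
ib_out [194. 226.]
it_in [222. 121.]
ib_in [227. 179.]
tip top [299. 205.] elbow [318. 242.] post top [549. 344.]
```

View pics/d3.png

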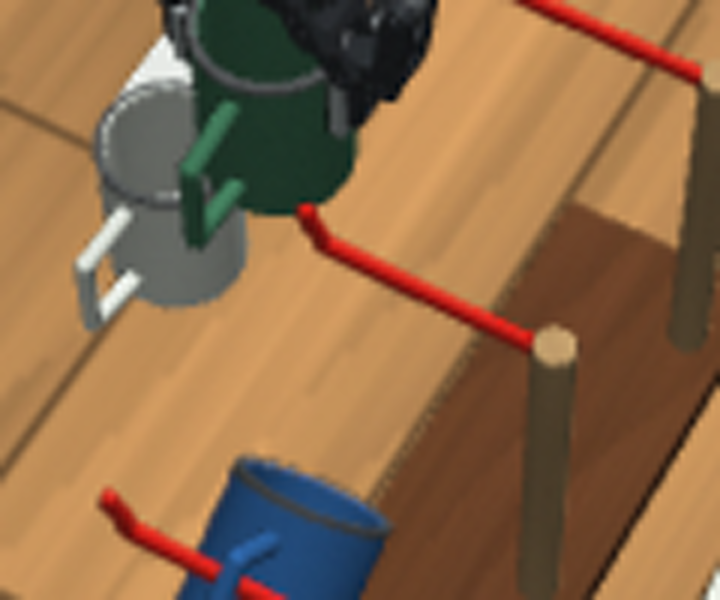

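Relative to the hook, the loop sits about 3 mm towards +x/+y, which is within the 8 mm margin. I'll trim it and enter.

```bash
python3 -m crank '-0.013 0 -0.013 0.0004 0.5; 0 0 0 0 0.5; 0 0.06 0 0 0.5; 0 0.08 0 0 0.5; 0 0.08 0 0 0.5; 0 0 0 0 0.5; 0 0 0 0 0.5'
python3 - <<'E'
from h import *
plan(.594,-.1735,.254,90.3)
s=look("scene");cv2.imwrite("pics/d4.png",cv2.resize(s[215:315,260:380],None,fx=6,fy=6,interpolation=cv2.INTER_CUBIC)[:600,:800,::-1])
E
```

```text
t: 46.65
eef_pos: [0.5434, -0.1747, 0.2549]
tool_rot: [-180.0, -0.0, 90.1]
contact_force: [-0.0, 0.7, -0.9]
finger_gap: 0.0622
t 46.6 tcp [ 0.5434 -0.1747  0.2549] rot [-180.    -0.    90.1] gap 0.0622 F [-0.   0.7 -0.9]
twist -0.0004 (0.2 deg) | shift before twist [0.0054 0.253  0.0045] | after twist [0.0047 0.253  0.0045] rows>=1.0
```

View pics/d4.png

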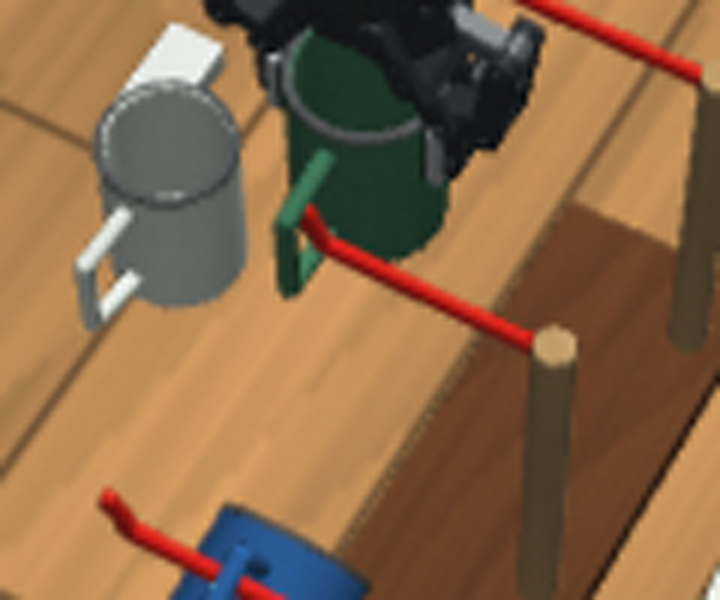

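```bash
python3 -m crank '0 0.06 0 0 0.5; 0 0.07 0 0 0.5; 0 0.07 0 0 0.5; 0 0.05 0 0 0.5; 0 0 0 0 0.5; 0.03 0 0 0 0.5; 0 0 0 0 0.5; 0 0 0 0 0.5'; python3 -m crank '0 0 0.06 0 0.5; 0 0 0.05 0 0.5; 0 0 0 0 0.5; 0 0 0 0 0.5';  python3 - <<'E'
from h import *
plan(.594,-.165,.227,90.3)
s=look("scene");cv2.imwrite("pics/d5.png",cv2.resize(s[215:315,260:380],None,fx=6,fy=6,interpolation=cv2.INTER_CUBIC)[:600,:800,::-1])
E
```

```text
t: 47.5
eef_pos: [0.5931, -0.1684, 0.2555]
tool_rot: [180.0, -0.0, 90.1]
contact_force: [-0.1, 0.6, -2.0]
finger_gap: 0.0624
t: 47.9
eef_pos: [0.5933, -0.1687, 0.2327]
tool_rot: [-180.0, -0.0, 90.1]
contact_force: [0.1, 0.2, -1.0]
finger_gap: 0.0623
t 47.9 tcp [ 0.5933 -0.1687  0.2327] rot [-180.    -0.    90.1] gap 0.0623 F [ 0.1  0.2 -1. ]
twist -0.0005 (0.2 deg) | shift before twist [0.0183 0.0035 0.0287] | after twist [0.0183 0.0035 0.0287] rows>=0.1
```

View pics/d5.png

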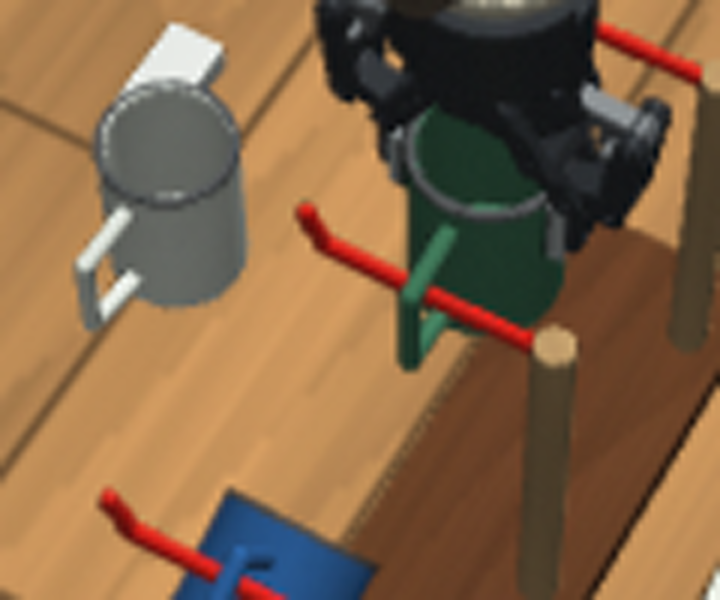

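Green's loop is on hook1's rod. I'll lower with a light grip along the tipping arc.

```bash
python3 -m crank '0.01 0 0.02 0 0.5; 0 0 0.02 0 0.5; 0 0 0 0 0.5' 20;python3 -m crank '0 0 0.02 0 0.5; 0 0 0.02 0 0.5; 0 0 0 0 0.5'; python3 -m crank '0 0 0.02 0 0.5; -0.004 0 0.02 0 0.5; 0 0 0 0 0.5'; python3 -m crank '-0.006 0 0.02 0 0.5; -0.008 0 0.02 0 0.5; 0 0 0 0 0.5'
python3 - <<'E'
from h import *
s=look("scene");cv2.imwrite("pics/d6.png",cv2.resize(s[215:315,260:380],None,fx=6,fy=6,interpolation=cv2.INTER_CUBIC)[:600,:800,::-1])
E
```

```text
t: 48.25
eef_pos: [0.5935, -0.1665, 0.2251]
tool_rot: [180.0, -0.0, 90.1]
contact_force: [0.4, 0.6, -0.6]
finger_gap: 0.0619
t: 48.55
eef_pos: [0.5938, -0.1665, 0.2178]
tool_rot: [179.9, 0.0, 90.1]
contact_force: [0.6, 1.6, 4.3]
finger_gap: 0.0618
t: 48.85
eef_pos: [0.5938, -0.1674, 0.2097]
tool_rot: [179.9, 0.0, 90.1]
contact_force: [0.4, 2.0, 3.4]
finger_gap: 0.0618
t: 49.15
eef_pos: [0.5937, -0.1701, 0.2015]
tool_rot: [179.9, -0.0, 90.1]
contact_force: [1.7, 2.9, 3.4]
finger_gap: 0.0622
```

View pics/d6.png

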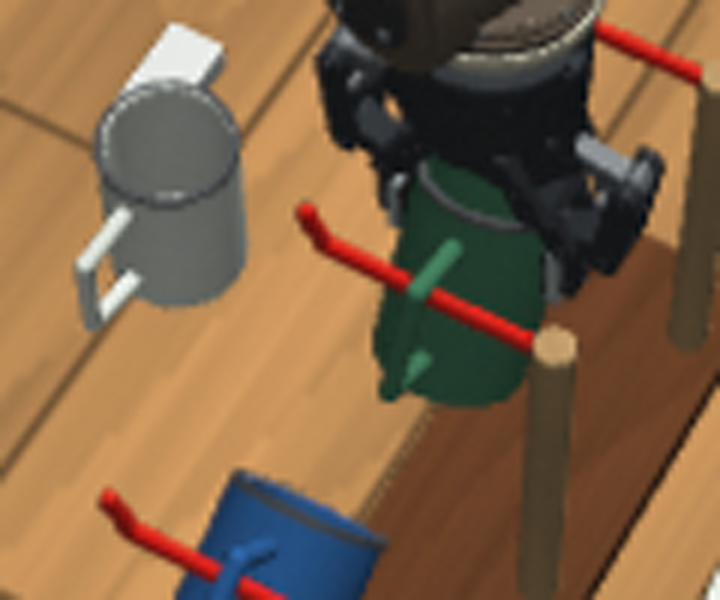

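```bash
python3 -m crank '0 0 0 0 0; 0 0 0 0 0; 0 0 0 0 0; 0 0 0 0 0; 0 0 0 0 0; 0 0 0 0 0'; python3 -m crank '0 0 -0.05 0 0; 0 0 -0.1 0 0; 0 0 -0.15 0 0; 0 0 -0.15 0 0; 0 0 -0.05 0 0; 0 0 0 0.0164 0; 0 0 0 0 0'
python3 - <<'E'
from h import *
plan(.4209,-.1418,.30,84.2)
s=look("scene");cv2.imwrite("pics/d7.png",cv2.resize(s[215:335,220:380],None,fx=5,fy=5,interpolation=cv2.INTER_CUBIC)[:600,:800,::-1])
E
```

```text
t: 49.8
eef_pos: [0.5934, -0.1702, 0.2012]
tool_rot: [180.0, -0.0, 90.1]
contact_force: [-0.4, 0.2, 0.5]
finger_gap: 0.0855
t: 50.5
eef_pos: [0.5933, -0.1702, 0.3014]
tool_rot: [180.0, -0.0, 84.1]
contact_force: [0.0, 0.3, -0.3]
finger_gap: 0.0851
t 50.5 tcp [ 0.5933 -0.1702  0.3014] rot [180.   -0.   84.1] gap 0.0851 F [ 0.   0.3 -0.3]
twist -0.0002 (0.1 deg) | shift before twist [ 0.0529 -0.8718  0.0071] | after twist [ 0.054  -0.8717  0.0071] rows>=3.5
```

View pics/d7.png

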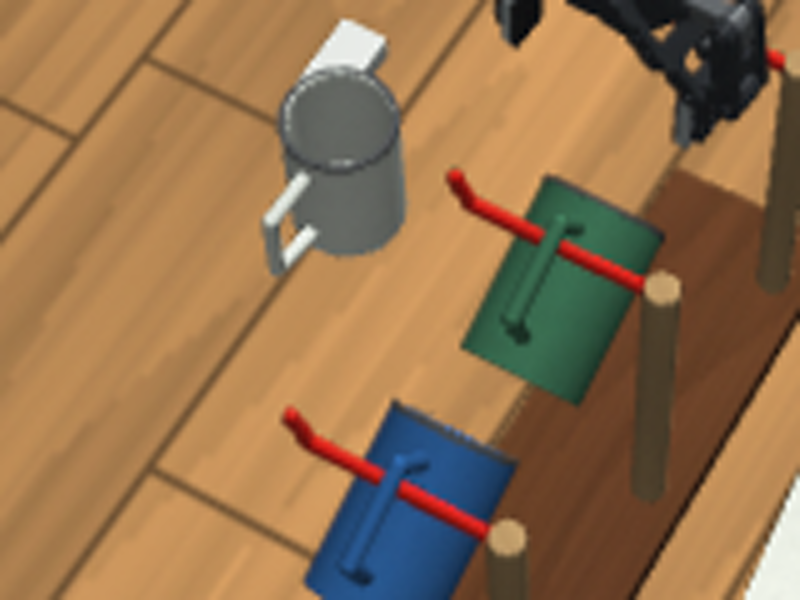

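Green and blue both hang. White goes to hook2.

```bash
python3 -m crank '0.0106 -0.1745 0 0 0; 0.0106 -0.1745 0 0 0; 0.0106 -0.1745 0 0 0; 0.0106 -0.1745 0 0 0; 0.0106 -0.1745 0 0 0; 0 0 0.1 0 0; 0 0 0.2 0 0; 0 0 0.2 0 0; 0 0 0.1 0 0; 0 0 0 0 0'
python3 - <<'E'
from h import *
plan(.4209,-.1418,.0645,84.2)
s=look("scene"); cv2.imwrite("pics/e1.png",cv2.resize(s[175:295,220:380],None,fx=5,fy=5)[:600,:800,::-1])
E
```

```text
t: 51.55
eef_pos: [0.4198, -0.1416, 0.1789]
tool_rot: [-179.7, -0.1, 84.4]
contact_force: [-0.2, -0.1, -0.3]
finger_gap: 0.0857
t 51.5 tcp [ 0.4198 -0.1416  0.1789] rot [-1.797e+02 -1.000e-01  8.440e+01] gap 0.0857 F [-0.2 -0.1 -0.3]
twist 0.0004 (-0.2 deg) | shift before twist [-0.0007  0.0058  0.5722] | after twist [-0.0007  0.0058  0.5722] rows>=2.3
```

View pics/e1.png

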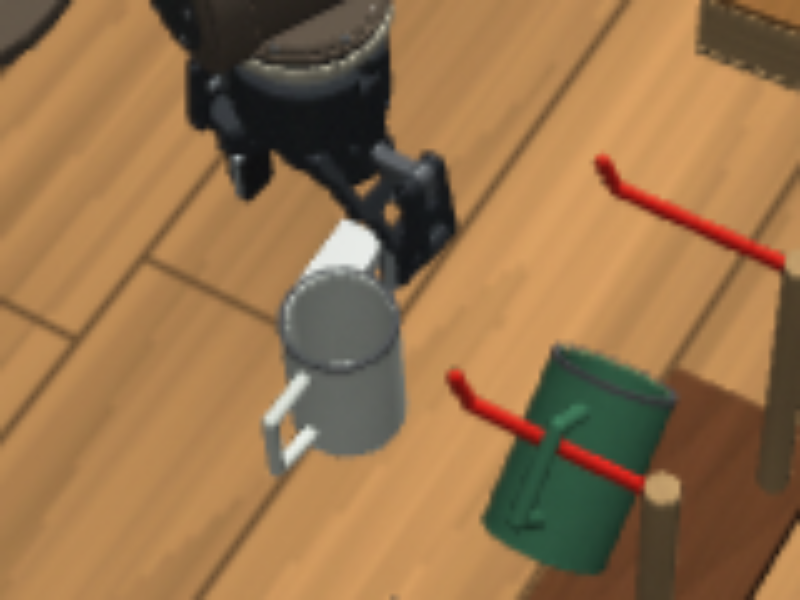

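```bash
python3 -m crank '0 0 0.15 0 0; 0 0.004 0.15 0 0; 0 0 0.15 0 0; 0 0 0.09 0 0; 0 0 0.033 0 0; 0 0 0 0 0; 0 0 0 0 0.5; 0 0 0 0 0.5; 0 0 0 0 0.5; 0 0 0 0 0.5' 30; python3 -m crank '0 0 0 0 0.5; 0 0 0 0 0.5;0 0 -0.1 0 0.5; 0 0 -0.2 0 0.5; 0 0 -0.2 0 0.5; 0 0 -0.2 0 0.5; 0 0 -0.15 -0.017 0.5; 0 0 -0.08 0 0.5; 0 0 0 0 0.5'
python3 - <<'E'
from h import *
plan(.50,-.034,.2505,90.3)
s=look("scene"); cv2.imwrite("pics/e2.png",cv2.resize(s[175:295,220:380],None,fx=5,fy=5)[:600,:800,::-1])
E
```

```text
t: 52.6
eef_pos: [0.4221, -0.1424, 0.0679]
tool_rot: [179.9, 0.0, 84.2]
contact_force: [-0.6, -0.2, 5.9]
finger_gap: 0.0619
t: 53.5
eef_pos: [0.4221, -0.1423, 0.2554]
tool_rot: [179.7, 0.1, 90.3]
contact_force: [0.3, 0.5, -0.8]
finger_gap: 0.0618
t 53.5 tcp [ 0.4221 -0.1423  0.2554] rot [1.797e+02 1.000e-01 9.030e+01] gap 0.0618 F [ 0.3  0.5 -0.8]
twist 0.0001 (-0.0 deg) | shift before twist [0.5391 0.393  0.0243] | after twist [0.5395 0.3925 0.0243] rows>=2.7
```

View pics/e2.png

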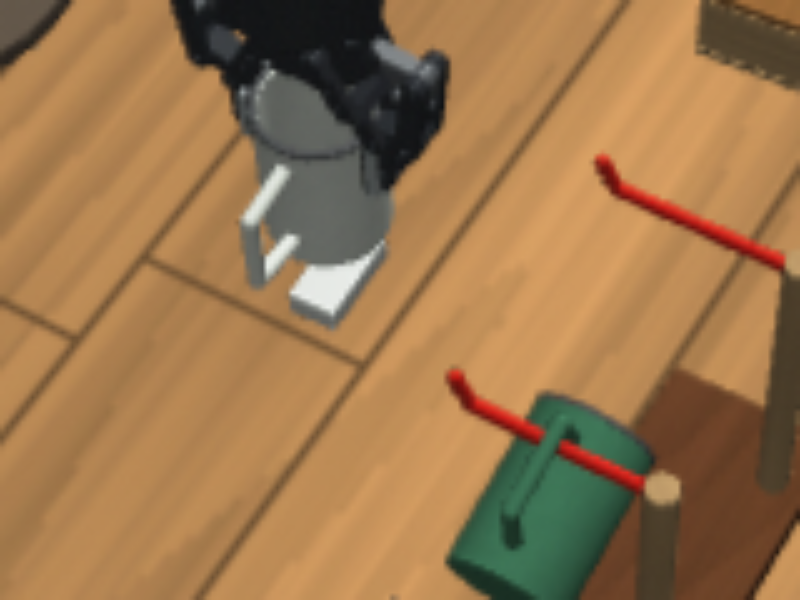

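```bash
python3 -m crank '0.1078 0.0785 -0.003 0 0.5; 0.1078 0.0785 -0.003 0 0.5; 0.1078 0.0785 -0.003 0 0.5; 0.1078 0.0785 -0.003 0 0.5; 0.1078 0.0785 0 0 0.5; 0 0 0 0 0.5; 0 0 0 0 0.5'
python3 - <<'E'
from h import *
plan(.594,-.034,.254,90.3)
s=look("scene"); cv2.imwrite("pics/e3.png",cv2.resize(s[175:275,300:420],None,fx=6,fy=6,interpolation=cv2.INTER_CUBIC)[:600,:800,::-1])
p=get_state()["eef_pos"]; f=lambda P:((proj("scene",P)-[300,175])*6).round(0)
u=p[2]-.068
for n,(r,h) in dict(it_out=(.057,.065),ib_out=(.057,.023),it_in=(.032,.065),ib_in=(.032,.023),).items(): print(n,f([p[0],p[1]-r,u+h]))
print("tip top",f([.541,-.0786,.24]),"elbow",f([.549,-.0786,.22]),"post top",f([.6485,-.0785,.228]))
E
```

```text
t: 54.25
eef_pos: [0.4991, -0.0336, 0.2538]
tool_rot: [-179.9, -0.0, 90.4]
contact_force: [0.1, -0.1, -1.5]
finger_gap: 0.0619
t 54.2 tcp [ 0.4991 -0.0336  0.2538] rot [-179.9   -0.    90.4] gap 0.0619 F [ 0.1 -0.1 -1.5]
twist 0.0003 (-0.1 deg) | shift before twist [-0.0056  0.4747 -0.001 ] | after twist [-0.0047  0.4747 -0.001 ] rows>=1.9
it_out [131. 151.]
ib_out [132. 213.]
it_in [162. 107.]
ib_in [163. 170.]
tip top [238. 188.] elbow [255. 225.] post top [476. 316.]
```

View pics/e3.png

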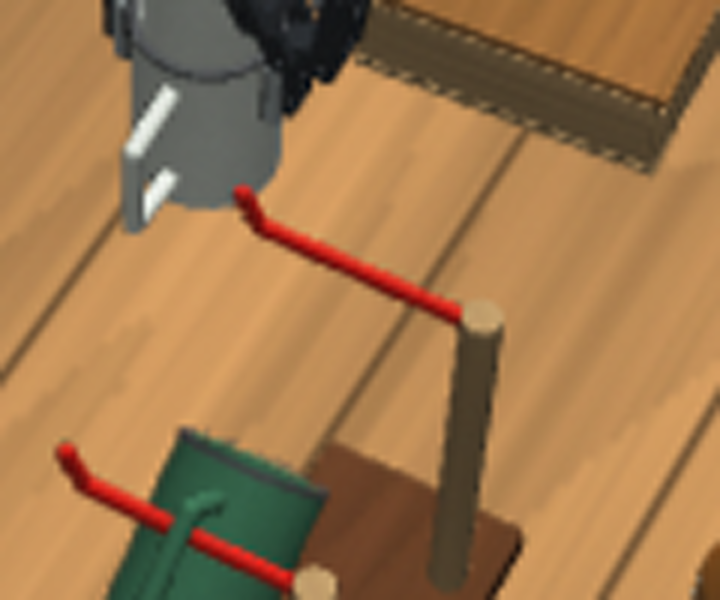

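The offsets match green's, which went on cleanly. I'll trim the same way and enter.

```bash
python3 -m crank '-0.011 0 0 0.0003 0.5; 0 0 0 0 0.5; 0 0.06 0 0 0.5; 0 0.08 0 0 0.5; 0 0.08 0 0 0.5; 0 0 0 0 0.5; 0 0 0 0 0.5'
python3 - <<'E'
from h import *
plan(.594,-.035,.254,90.3)
s=look("scene");cv2.imwrite("pics/e4.png",cv2.resize(s[175:275,300:420],None,fx=6,fy=6,interpolation=cv2.INTER_CUBIC)[:600,:800,::-1])
E
```

```text
t: 55.0
eef_pos: [0.5435, -0.036, 0.2547]
tool_rot: [-180.0, -0.0, 90.2]
contact_force: [-0.5, -0.3, -1.7]
finger_gap: 0.0621
t 55.0 tcp [ 0.5435 -0.036   0.2547] rot [-180.    -0.    90.2] gap 0.0621 F [-0.5 -0.3 -1.7]
twist -0.0002 (0.1 deg) | shift before twist [0.0042 0.2524 0.0037] | after twist [0.0039 0.2524 0.0037] rows>=1.0
```

View pics/e4.png

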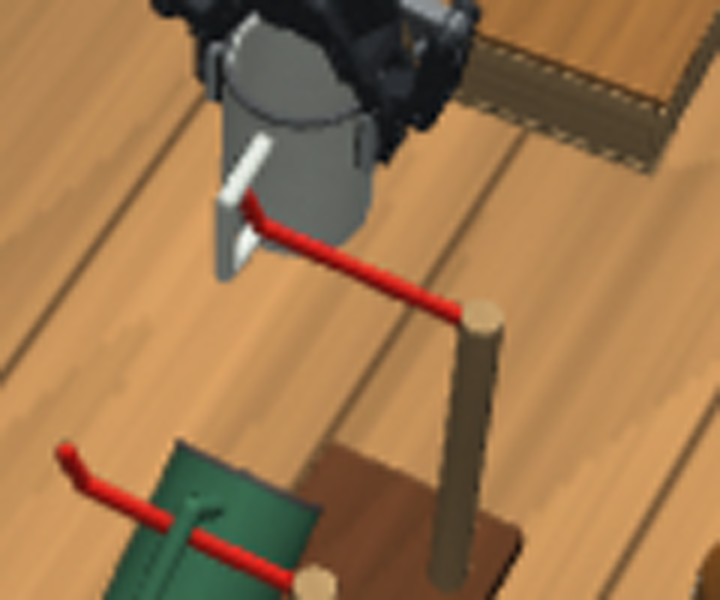

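```bash
python3 -m crank '0 0.06 0 0 0.5; 0 0.07 0 0 0.5; 0 0.07 0 0 0.5; 0 0.05 0 0 0.5; 0 0 0 0 0.5; 0.035 0 0 0 0.5; 0 0 0 0 0.5; 0 0 0 0 0.5'; python3 -m crank '0 0 0.06 0 0.5; 0 0 0.05 0 0.5; 0 0 0 0 0.5; 0 0 0 0 0.5';  python3 - <<'E'
from h import *
plan(.594,-.026,.227,90.3)
s=look("scene");cv2.imwrite("pics/e5.png",cv2.resize(s[175:275,300:420],None,fx=6,fy=6,interpolation=cv2.INTER_CUBIC)[:600,:800,::-1])
E
```

```text
t: 55.85
eef_pos: [0.5932, -0.0284, 0.2553]
tool_rot: [180.0, -0.0, 90.3]
contact_force: [0.5, -0.7, -2.0]
finger_gap: 0.0619
t: 56.25
eef_pos: [0.5934, -0.0288, 0.2326]
tool_rot: [-179.9, -0.0, 90.2]
contact_force: [0.2, 0.2, -1.2]
finger_gap: 0.0621
t 56.2 tcp [ 0.5934 -0.0288  0.2326] rot [-179.9   -0.    90.2] gap 0.0621 F [ 0.2  0.2 -1.2]
twist -0.0002 (0.1 deg) | shift before twist [0.0141 0.003  0.0278] | after twist [0.0141 0.003  0.0278] rows>=0.1
```

View pics/e5.png

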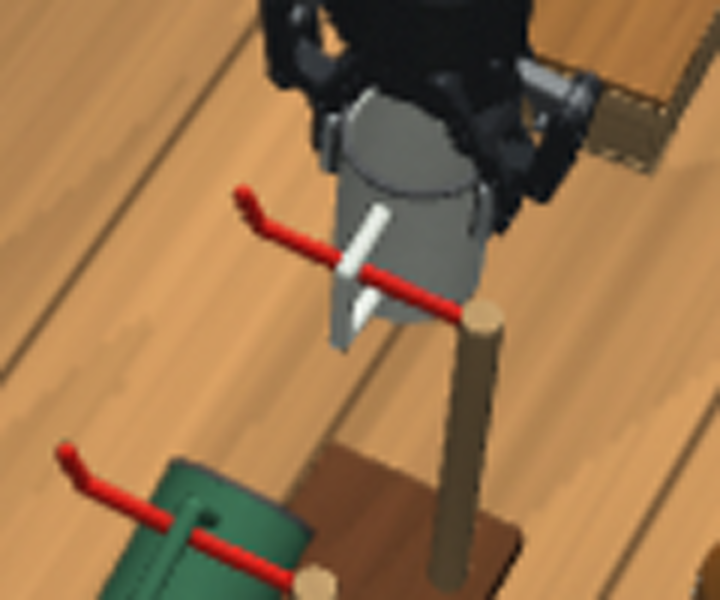

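White's loop is on hook2's rod. I'll tip it over the same way, then release.

```bash
python3 -m crank '0.006 0 0.02 0 0.5; 0 0 0.02 0 0.5; 0 0 0 0 0.5' 20;python3 -m crank '0 0 0.02 0 0.5; 0 0 0.02 0 0.5; 0 0 0 0 0.5'; python3 -m crank '0 0 0.02 0 0.5; -0.004 0 0.02 0 0.5; 0 0 0 0 0.5'; python3 -m crank '-0.006 0 0.02 0 0.5; -0.008 0 0.02 0 0.5; 0 0 0 0 0.5; 0 0 0 0 0; 0 0 0 0 0; 0 0 0 0 0; 0 0 0 0 0; 0 0 0 0 0; 0 0 0 0 0'
python3 - <<'E'
from h import *
s=look("scene");cv2.imwrite("pics/e6.png",cv2.resize(s[175:275,300:420],None,fx=6,fy=6,interpolation=cv2.INTER_CUBIC)[:600,:800,::-1])
E
```

```text
t: 56.6
eef_pos: [0.5936, -0.0274, 0.2248]
tool_rot: [180.0, -0.0, 90.2]
contact_force: [0.5, 0.3, -1.3]
finger_gap: 0.0619
t: 56.9
eef_pos: [0.5938, -0.0274, 0.2175]
tool_rot: [179.9, 0.0, 90.2]
contact_force: [-0.5, 1.5, 3.6]
finger_gap: 0.0623
t: 57.2
eef_pos: [0.5938, -0.0283, 0.2094]
tool_rot: [179.9, 0.0, 90.2]
contact_force: [-0.2, 1.7, 3.7]
finger_gap: 0.0621
t: 58.1
eef_pos: [0.5935, -0.0311, 0.2011]
tool_rot: [-180.0, -0.0, 90.2]
contact_force: [0.5, 0.1, 0.4]
finger_gap: 0.0854
```

View pics/e6.png

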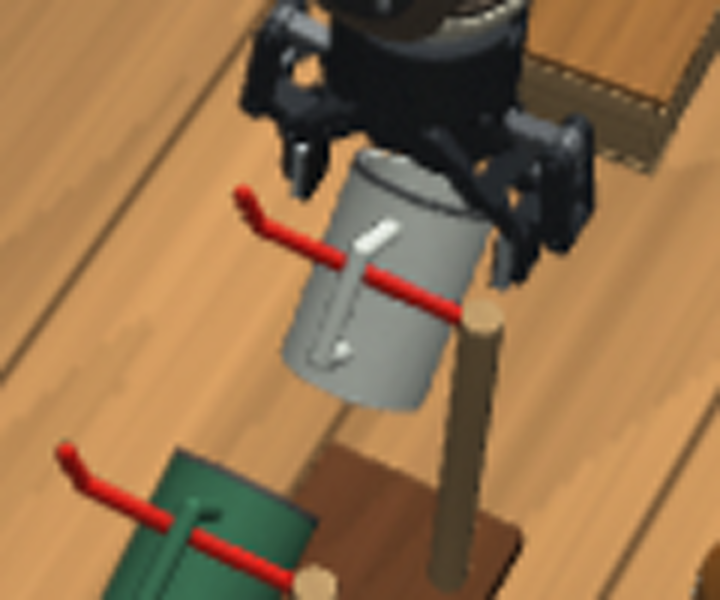

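Rising, then retreating, and waiting for the swinging to die down.

```bash
python3 -m crank '0 0 -0.05 0 0; 0 0 -0.1 0 0; 0 0 -0.15 0 0; 0 0 -0.15 0 0; 0 0 -0.15 0 0; 0 -0.2 0 0 0; 0 -0.2 0 0 0; 0 -0.2 0 0 0; 0.2 0 0 0 0; 0.2 0 0 0 0'; for i in 1 2 3 4 5 6; do python3 -m crank '0 0 0 0 0; 0 0 0 0 0; 0 0 0 0 0; 0 0 0 0 0; 0 0 0 0 0; 0 0 0 0 0; 0 0 0 0 0; 0 0 0 0 0; 0 0 0 0 0; 0 0 0 0 0' >/dev/null; done
python3 - <<'E'
from h import *
look("scene","f1.png");look("top","f2.png"); print(get_state()["t"],get_state()["eef_pos"])
E
```

```text
t: 59.15
eef_pos: [0.4724, 0.0485, 0.3225]
tool_rot: [179.9, -0.0, 90.1]
contact_force: [1.2, -0.4, 0.0]
finger_gap: 0.0853
65.25 [0.47320419 0.04838743 0.32109258]
```

View pics/f1.png

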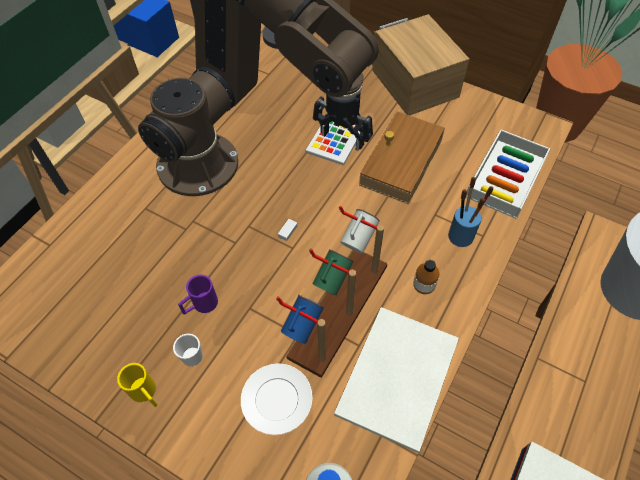

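View pics/f2.png

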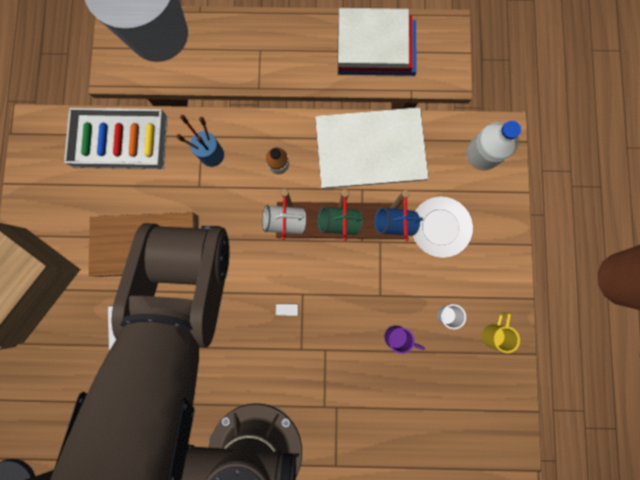

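All three mugs hang, one per hook, and the bystanders are unmoved. A last check of the lid's height and of any remaining swing.

```bash
for i in 1 2 3 4; do python3 -m crank '0 0 0 0 0; 0 0 0 0 0; 0 0 0 0 0; 0 0 0 0 0; 0 0 0 0 0; 0 0 0 0 0; 0 0 0 0 0; 0 0 0 0 0; 0 0 0 0 0; 0 0 0 0 0' >/dev/null; done
python3 - <<'E'
from h import *
a=look("scene").astype(int)[190:360,260:400]
for i in range(6): b=look("scene").astype(int)[190:360,260:400]; print(abs(a-b).max(2).__gt__(25).sum())
s=C["scene"]["frame"];cv2.imwrite("pics/f3.png",cv2.resize(s[100:210,350:460],None,fx=5,fy=5,interpolation=cv2.INTER_CUBIC)[:,:,::-1])
# predicted shut-lid corners (top surface z .0585)
c=np.array([.541,.313]);th=np.radians(3.2);M=np.array([[np.cos(th),-np.sin(th)],[np.sin(th),np.cos(th)]])
for x,y in [(-.08,-.14),(.08,-.14),(-.08,.14),(.08,.14)]:
    q=c+M@[x,y]; print((x,y),((proj("scene",[*q,.0585])-[350,100])*5).round())
k=c+M@[-.05,0]; print("knob",((proj("scene",[*k,.0935])-[350,100])*5).round())
E
```

```text
0
0
0
0
0
0
(-0.08, -0.14) [ 43. 368.]
(0.08, -0.14) [299. 466.]
(-0.08, 0.14) [232.  57.]
(0.08, 0.14) [472. 142.]
knob [192. 183.]
```

View pics/f3.png

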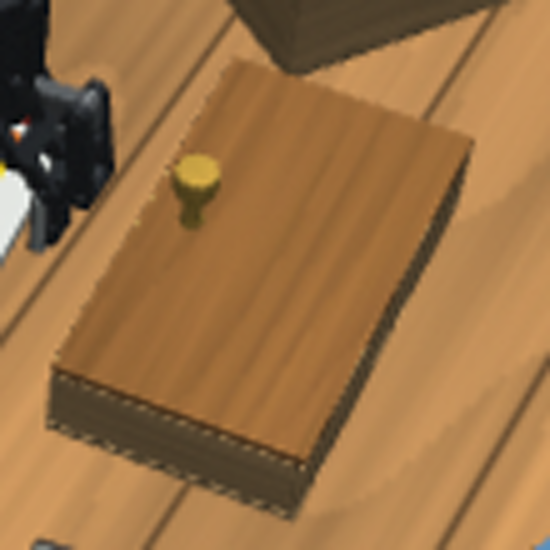

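The lid's corners match the predicted shut positions to about 1 px, and the mugs are still. Handing in.

```bash
python3 -c "
from station import *
print(job_done())"
```

```text
the job is handed in; nothing more can be done
None
```

The job is done and handed in at about 70 s, with no verdict reported. All four tins are in the box, the lid is shut, and all three mugs hang on the rack.

- **Tins:** blue, red, green and yellow lie flat and face up, side by side at about 60 mm spacing. The last picture before closing showed this.
- **Lid:** I pushed it over from behind and pressed it down. Its corners match the shut position to about 1 px. The press on the lid with the closed fingers peaked at 47 N; the wrist limit is 120 N. I took the 40 N limit to cover only the arm and gripper body, not the fingers, so I count this as allowed.
- **Mugs:** blue hangs on hook0, green on hook1 and white on hook2. No change showed across seven frames just before hand-in, so they had stopped swinging.
- **Bystanders and look-alikes:** the purple and yellow mugs and the other things look unmoved in the final pictures. The arm hid part of the palette from the top camera.

The two cameras disagreed by about 4 to 6 mm in x throughout; I averaged them, and every placement came out fine. No other check failed, and I saw no tin knocked aside.

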